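Stack the sample trays and rest the trimming plates

TASK

Clear up after trimming soil samples: stack all the loose trays on the socketed stand, one on another, every pin fully home in the socket below, and stand both clay-filled sample rings flat on the deck of the top tray. Take both steel plates out of the slotted rack and lean each at a slant against the drying rail, its foot on the rubber mat, leaving the other things on the bench where they are.

Things in the scene. Friction and masses are not known exactly. Their poses are not given: they have to be found in the camera images.
- tray1: Aluminium tray, 180 (x) by 110 (y) mm, one of 2 or 3 (or absent), 0.4 kg. Origin: centre, at the tips of its 4 tapered corner pins (10 mm thick, 12 long, at x +-79, y +-44). Deck top z = 18, rim 8 mm high. Grip rib across the deck middle: 10 thick (x), 60 long (y), z = 18 to 48. Socket posts over the pins to z = 52. Seated: 40 mm above the one below. Half turns are alike.
- tray2: Aluminium tray, 180 (x) by 110 (y) mm, one of 2 or 3 (or absent), 0.4 kg. Origin: centre, at the tips of its 4 tapered corner pins (10 mm thick, 12 long, at x +-79, y +-44). Deck top z = 18, rim 8 mm high. Grip rib across the deck middle: 10 thick (x), 60 long (y), z = 18 to 48. Socket posts over the pins to z = 52. Seated: 40 mm above the one below. Half turns are alike.
- tray3: Aluminium tray, 180 (x) by 110 (y) mm, one of 2 or 3 (or absent), 0.4 kg. Origin: centre, at the tips of its 4 tapered corner pins (10 mm thick, 12 long, at x +-79, y +-44). Deck top z = 18, rim 8 mm high. Grip rib across the deck middle: 10 thick (x), 60 long (y), z = 18 to 48. Socket posts over the pins to z = 52. Seated: 40 mm above the one below. Half turns are alike.
- base: Fixed stand for the stack: grey foot plate 184 (x) by 114 (y) by 12 mm with four steel socket posts like a tray's (22 mm square, 15 mm square hole, at x +-79, y +-44, mouths at z = 52 mm). Origin: centre of its underside. A tray fully seated has its origin 40 mm above this one, its deck resting on the posts. No rim, rib or pins.
- sample1: Steel sample ring filled with a clay core, solid: diameter 62 mm, height 45 mm, too tall to fit under another tray. Origin: centre of the underside, z up. 0.32 kg. One fits on a tray's deck on each side of the rib, centred about x = +-42 mm, y = 0 of the tray.
- sample2: Steel sample ring filled with a clay core, solid: diameter 62 mm, height 45 mm, too tall to fit under another tray. Origin: centre of the underside, z up. 0.32 kg. One fits on a tray's deck on each side of the rib, centred about x = +-42 mm, y = 0 of the tray.
- plate1: Flat steel plate, 80 mm wide (y), 140 mm tall (z), 8 mm thick (x), standing upright in a slot of the rack at the start. Origin: centre of its lower edge face. 0.45 kg. Its tilt from the vertical when leaned may be 10 to 43 degrees.
- plate2: Flat steel plate, 80 mm wide (y), 140 mm tall (z), 8 mm thick (x), standing upright in a slot of the rack at the start. Origin: centre of its lower edge face. 0.45 kg. Its tilt from the vertical when leaned may be 10 to 43 degrees.
- rack: Fixed white rack, 130 (x) by 100 (y) mm, with two slots along its y at x = +-35 mm: slot floor at z = 6 mm, ridges up to z = 36 mm, slots 11 mm wide. Origin: centre of its underside.
- rest: Fixed grey rubber mat, 120 (x) by 190 (y) by 6 mm, with the drying rail over its middle line (along its y). Origin: centre of its underside. There is room for two plates side by side (at y about +-44 mm) on either side of the rail.
- rail: The drying rail: a 12 mm thick steel bar along the mat's y, 190 mm long, axis at z = 80 mm, on thin posts at y = +-90 mm. Origin: that of the mat.
- empty_ring: Bystander: empty open cutting ring, diameter 66 mm, only 20 mm high, no clay. Leave it alone. Origin: centre of the underside.
- tin: Bystander: small open aluminium moisture tin, diameter 54 mm, height 30 mm. Origin: centre of the underside.
- spatula: Bystander: spatula lying flat, 180 mm long.
- jar: Bystander: closed jar, diameter 70 mm, height 100 mm. Origin: centre of the underside.
- mould: Bystander: dark steel cylinder, diameter 90 mm, height 80 mm. Origin: centre of the underside.
- knife: Bystander: orange-handled trimming knife lying flat, about 130 mm long.

How it is judged:
By the outcome, as a careful person would: the job done as asked, in the order asked, and still so for the second after the job is handed in, with the robot touching nothing.
Of tray1, tray2, tray3 only 2 to 3 are there at a start; the rules pass over those that are not, and their reading is None.
At some moment in a run one of sample1, sample2 may be knocked a few centimetres aside while the robot is not near it.
It also fails if it takes over 210 s, if anything falls off the work surface, if the arm or the gripper's body presses on something with over 40 N, if the wrist force passes 120 N, or if a joint passes its speed limit or range.

ROBOT

A 6-joint arm with a two-finger parallel gripper is mounted at the origin on the work surface. World frame = base frame: x ahead of the robot, y to its left, z up, the work surface at z = 0. Lengths are in mm, angles in rad, forces in N, time in s.
With the tool pointing down it reaches from about 300 to 775 mm from the base axis. Payload 14.6 kg.
Tool frame: the origin (TCP) lies midway between the tips of the shut fingers; the grasp point (between the pads) lies behind it (manip.grip_depth is the z of the grasp point in the tool frame, in mm); z points along the fingers, y is the line along which they close (so a half turn about z gives the same grasp; the last joint's range is limited). The gripper opens to 94 mm and grips with 3 to 60 N. Pads are 16 mm wide; open, the fingers measure 119 mm over their backs; the gripper's body (75 mm by 177 mm) begins 78 mm behind the grasp point.
Start: joints at [1.21, 0.3, 1.521, -0, 1.321, -0.067], TCP at [159.273, 526.423, 205.446] pointing down, gripper open.
Joint ranges: [-3.03, 3.03], [-0.79, 2.21], [0.23, 2.52], [-1.04, 4.18], [0, 3.07], [-2.55, 2.55]. Speed limits (rad/s): [2.22, 2.22, 2.57, 3.14, 3.14, 3.14].

INTERFACE

Orientations are given as [roll, pitch, yaw] about the fixed x, y, z axes, in that order (R = Rz(yaw) Ry(pitch) Rx(roll)).
In Python, from cell import manip gives the robot as it stands.
- The arm moves only by the shell command python3 nudge.py 'ROWS' [OPENING] [FORCE]. ROWS is a JSON list that holds a single list of rows (three levels of brackets), with 1 to 5 rows, each of 6 numbers: dx, dy, dz in units of 5 mm, then a rotation vector rx, ry, rz in rad; each row is the pose to reach, as a shift and turn from the pose commanded when the command began, along the tool's axes at that moment; what a row does not reach only later rows make up. A row lasts 1/10 s, in which the tool goes at most 50 mm and 0.15 rad, less where a joint would pass 70% of its speed; a pose out of reach is approached as far as the arm can. OPENING is the finger opening in mm, set as the command begins (- or left out keeps the last). The fingers move at their own pace and stop on an object; FORCE is the grip in N (left out, the last holds). Time passes only in rows, so rows that do not move let the fingers close. It prints the time, the measured TCP pose, the force, the opening and the grip force at its end. Input that does not fit is refused with a message, and nothing moves.
- manip.read_state(): the state, without advancing time (a new reading comes with each control period).
- manip.camera(name): name is "scene" or "side" or "wrist"; returns (picture, depth): 384x512x3 uint8, red, green, blue; 384x512 float32, mm along the optical axis (not along the pixel's ray), 0 where there is no reading.
- manip.camera_info(name): a dict with "K" (3x3 intrinsics, pixels), "dist" ([k1, k2, p1, p2, k3] as OpenCV has them; the pictures are not rectified), "rvec" (rotation vector, rad) and "tvec" (3), from world to camera coordinates, as OpenCV has them; the wrist camera has in their place "mount" (4x4, takes a point from camera to tool coordinates, whose origin is the TCP and whose axes are the flange's). Camera axes: x right, y down, z forward; pixel columns grow to the right and rows downward; lengths in mm; the calibration is good to about 2 mm. A picture is of the moment at which its call begins: read the wrist's pose just before it. camera_info takes no time and is no camera call.
- manip.sign_off(): hands the job in; it is judged then, once.
The state is a dict: "clock": time; "joints": joint angles; "qd": joint speeds; "effort": joint torques, N m; "eef_pos": TCP position; "eef_rot": TCP orientation; "wrist_force": force on the tool from outside, world axes, zero at the start; "moment": the same for the moment, N m; "finger_gap": finger opening in mm; "finger_force": force on a finger pad.
Only numpy, scipy, OpenCV 4.12 (cv2) and the standard library are available. Lean on these libraries where they do the work, as an engineer would, in place of code of your own. Each camera call takes 0.05 s, during which the arm holds its last target. There are 200 camera calls.

## Working session

There is one attempt and no reset: what is moved stays moved. The work goes in short steps, Python scripts to look and compute and a shell command to move; the robot and the scene stay as the last step left them, time stands still between calls to the robot, and variables do not carry over. Pictures are saved under pics/ and viewed, at most 14 in all, crops included, and the job is handed in when it is done.

```bash
ls; mkdir -p pics; cat > h.py <<'E'
import numpy as np, cv2
from cell import manip
from scipy.spatial.transform import Rotation as R
def cloud(name):
    s=manip.read_state(); im,d=manip.camera(name); i=manip.camera_info(name)
    K=np.array(i["K"],float); D=np.array(i["dist"],float)
    v,u=np.mgrid[0:384,0:512]
    p=cv2.undistortPoints(np.stack([u,v],-1).reshape(-1,1,2).astype(np.float64),K,D).reshape(384,512,2)
    c=np.dstack([p,np.ones((384,512))])*d[...,None]
    if "mount" in i:
        M=np.array(i["mount"]); c=c@M[:3,:3].T+M[:3,3]
        w=c@R.from_euler('xyz',s["eef_rot"]).as_matrix().T+np.array(s["eef_pos"])
    else:
        Rm=cv2.Rodrigues(np.array(i["rvec"],float))[0]; w=(c-np.array(i["tvec"]).ravel())@Rm
    w[d==0]=np.nan
    return im,w
def save(im,n,scale=1.5):
    cv2.imwrite(f"pics/{n}.png",cv2.resize(im[...,::-1],None,fx=scale,fy=scale))
E
python3 - <<'E'
from h import *
print(manip.read_state(),manip.grip_depth)
for n in("scene","side"):
    im,w=cloud(n); save(im,n); np.savez(f"{n}.npz",im=im,w=w)
    print(n,manip.camera_info(n))
print(manip.camera_info("wrist"))
E
```

```text
cell.py
nudge.py
pics
{'clock': 0.0, 'joints': array([ 1.21040132e+00,  3.00528528e-01,  1.52160259e+00, -2.95084728e-05,
        1.32071319e+00, -6.66078500e-02]), 'qd': array([ 9.46964538e-06, -1.98302602e-06,  1.11140714e-03, -2.47648163e-05,
        5.22119644e-04,  1.34845553e-03]), 'effort': array([-7.48571620e-04, -5.31818676e+01, -3.52739418e+01,  7.08112679e-02,
        2.44912470e-02, -1.01363171e-04]), 'eef_pos': array([159.1849364 , 526.17039088, 204.84573984]), 'eef_rot': array([-3.14034188e+00, -5.47899587e-05,  2.84781278e+00]), 'wrist_force': array([-0.50155469, -0.21884289, -0.24593501]), 'moment': array([ 0.03982853, -0.01145628, -0.01036933]), 'finger_force': 0.0, 'finger_gap': 93.84451741377866} -18.8
scene {'K': array([[423.77999432,   0.        , 250.4719092 ],
       [  0.        , 423.77999432, 189.49706212],
       [  0.        ,   0.        ,   1.        ]]), 'dist': array([-0.09344006,  0.        ,  0.        ,  0.        ,  0.        ]), 'rvec': array([ 1.18899593,  2.22062519, -1.07482193]), 'tv
[... 313 characters left out ...]
: array([ 2.24043218, -0.98237619,  0.36539975]), 'tvec': array([-393.63597494,  341.48091702, 1235.59489409])}
{'K': array([[346.01068576,   0.        , 253.35734431],
       [  0.        , 346.01068576, 187.83043913],
       [  0.        ,   0.        ,   1.        ]]), 'dist': array([0.01602817, 0.        , 0.        , 0.        , 0.        ]), 'mount': array([[ 1.27391771e-03, -9.65745057e-01, -2.59489619e-01,
         7.51606339e+01],
       [ 9.99998448e-01,  1.54610213e-03, -8.44830527e-04,
        -4.56435439e-01],
       [ 1.21708836e-03, -2.59488140e-01,  9.65745527e-01,
        -1.80490991e+02],
       [ 0.00000000e+00,  0.00000000e+00,  0.00000000e+00,
         1.00000000e+00]])}
```
View pics/scene.png

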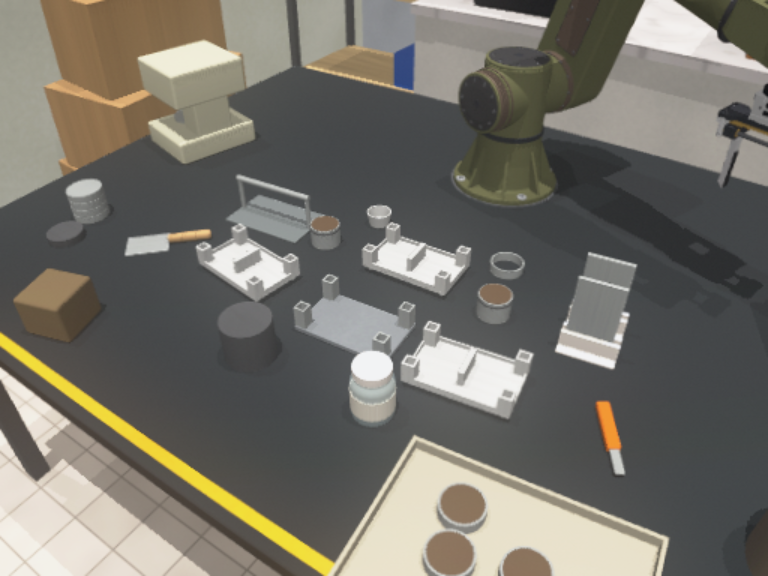

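View pics/side.png

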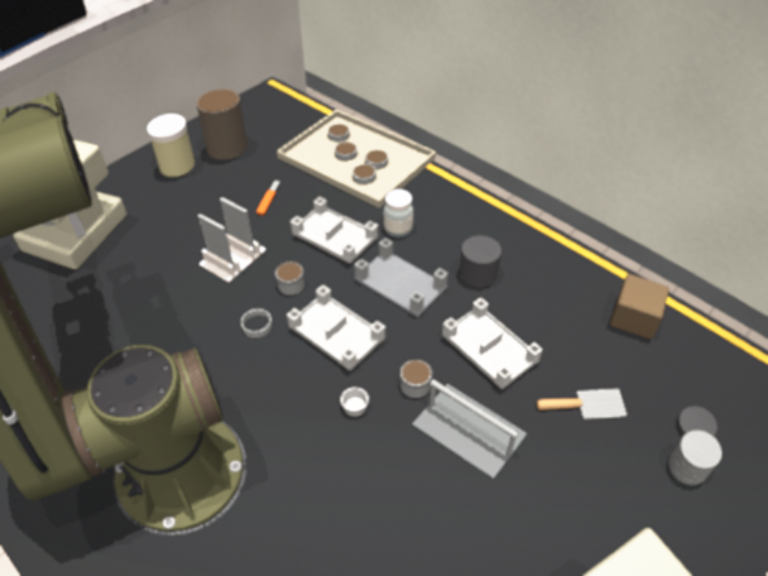

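Scene: three trays at (248,265), (415,263), (467,370), the grey stand at (355,322), clay samples at (325,232), (494,303), rack with plates at (597,310), rail/mat at (275,210). The side view agrees. Next I measure these from the point clouds.

```bash
cat > fit.py <<'E'
from h import *
from scipy.optimize import least_squares
from scipy.spatial import cKDTree
def comps(im,w,zlo,zhi,mn=6):
    m=((w[...,2]>zlo)&(w[...,2]<zhi)&(w[...,0]>150)&(w[...,0]<900)&(abs(w[...,1])<700)).astype(np.uint8)
    n,l=cv2.connectedComponents(m,connectivity=8)
    out=[]
    for k in range(1,n):
        q=w[l==k]
        if len(q)>=mn: out.append((len(q),q.mean(0),np.ptp(q[:,:2],axis=0),im[l==k].mean(0)))
    return out
E
python3 - <<'E'
from fit import *
np.set_printoptions(precision=0,suppress=True)
for n in("scene","side"):
    f=np.load(n+".npz"); im,w=f["im"],f["w"]
    t=w[...,2][(abs(w[...,2])<15)]; print(n,"table z",np.median(t))
    for z in((48,58),(38,47.5),(70,95),(95,180),(14,24)):
        print(z)
        for c in comps(im,w,*z,mn=8): print("  ",c[0],c[1],c[2],c[3])
E
```

```text
scene table z 0.4987105684085682
(48, 58)
   95 [ 244. -677.   54.] [161.  46.] [171. 167. 145.]
   8 [ 449. -434.   53.] [9. 9.] [111. 112. 110.]
   53 [ 665. -687.   53.] [67. 22.] [114. 115. 112.]
   11 [ 436. -255.   52.] [ 9. 10.] [117. 119. 117.]
   35 [ 568. -331.   52.] [25. 29.] [183. 182. 178.]
   37 [392. -71.  51.] [26. 24.] [183. 181. 177.]
   36 [ 654. -344.   52.] [25. 25.] [184. 183. 180.]
   39 [480. -67.  51.] [25. 26.] [189. 187. 184.]
   11 [436.  13.  50.] [29.  7.] [228. 227. 224.]
   33 [386.  89.  51.] [30. 23.] [191. 190. 186.]
   12 [ 619. -258.   49.] [18. 11.] [230. 229. 227.]
   37 [ 590. -175.   52.] [23. 24.] [190. 189. 186.]
   12 [ 641. -262.   49.] [22. 11.] [226. 226. 223.]
   42 [473.  91.  51.] [26. 25.] [201. 199. 196.]
   43 [ 677. -188.   51.] [25. 24.] [196. 195. 191.]
   41 [600. -73.  51.] [21. 23.] [155. 157. 154.]
   37 [ 878. -411.   53.] [39. 13.] [76. 65. 54.]
   49 [688. -67.  52.] [25. 24.] [153. 154. 152.]
   44 [589.  84.  51.] [23. 23.] [164. 165. 162.]
   104 [468. 370.  53.] [13. 78.] [126. 127. 125.]
   54 [610. 147.  51.] [26. 
[... 10015 characters left out ...]
 37.] [112. 111. 108.]
   29 [678. -72.  19.] [39. 31.] [125. 125. 123.]
   11 [644. -53.  16.] [17. 22.] [197. 196. 198.]
   1114 [432.   9.  19.] [115. 187.] [240. 239. 237.]
   27 [599. -78.  18.] [43. 32.] [131. 130. 129.]
   78 [332. 156.  19.] [66. 70.] [154. 153. 150.]
   1207 [ 623. -260.   19.] [131. 191.] [238. 237. 235.]
   63 [ 872. -465.   19.] [35. 94.] [82. 67. 51.]
   27 [ 428. -213.   19.] [27. 44.] [111. 110. 107.]
   44 [ 342. -135.   19.] [40. 42.] [182. 177. 173.]
   142 [ 603. -449.   18.] [67. 72.] [241. 206. 148.]
   17 [ 317. -165.   19.] [30. 16.] [155. 151. 148.]
   252 [ 751. -678.   18.] [80. 48.] [114. 111. 111.]
   10 [ 632. -693.   19.] [15. 12.] [86. 85. 83.]
```

```bash
cat > plan.py <<'E'
from h import *
import sys, json
# waypoints: x y z yaw(deg) tilt(deg about tool x); prints tool-axis deltas leg by leg
def plan(wps, start=None):
    s=manip.read_state(); p=np.array(s["eef_pos"]); r=R.from_euler('xyz',s["eef_rot"])
    print("now",p.round(1),np.degrees(s["eef_rot"]).round(1),"gap",round(s["finger_gap"],1),"t",round(s["clock"],1))
    for w in wps:
        q=np.array(w[:3],float); t=R.from_euler('xyz',[180,0,w[3]],degrees=True)
        if len(w)>4: t=t*R.from_rotvec([np.radians(w[4]),0,0])
        print(w,"->",r.inv().apply(q-p).round(1),(r.inv()*t).as_rotvec().round(3)); p,r=q,t
if __name__=="__main__": plan(json.loads(sys.argv[1]))
E
python3 plan.py '[[159,526,205,187],[600,229,205,187],[641.8,228.5,120,187],[641.8,228.5,23,187]]'
```

```text
now [159.2 526.2 204.9] [-179.9   -0.   163.2] gap 94.0 t 0.1
[159, 526, 205, 187] -> [ 0.2 -0.3 -0.1] [-0.001 -0.    -0.416]
[600, 229, 205, 187] -> [-401.5 -348.5   -0. ] [0. 0. 0.]
[641.8, 228.5, 120, 187] -> [-41.4  -5.6  85. ] [0. 0. 0.]
[641.8, 228.5, 23, 187] -> [ 0. -0. 97.] [0. 0. 0.]
```

Units first: shifts go in units of 5 mm. So -116 mm is -23.2, -134 mm is -26.8.

```bash
python3 nudge.py '[[[0, 0, 0, 0, 0, -0.14], [0, 0, 0, 0, 0, -0.28], [0, 0, 0, 0, 0, -0.416], [0, 0, 0, 0, 0, -0.416], [0, 0, 0, 0, 0, -0.416]]]' 50
python3 nudge.py '[[[-6.8, -5.8, 0, 0, 0, 0], [-13.4, -11.6, 0, 0, 0, 0], [-20, -17.4, 0, 0, 0, 0], [-26.8, -23.2, 0, 0, 0, 0], [-26.8, -23.2, 0, 0, 0, 0]]]'
python3 nudge.py '[[[-6.8, -5.8, 0, 0, 0, 0], [-13.4, -11.6, 0, 0, 0, 0], [-20, -17.4, 0, 0, 0, 0], [-26.8, -23.2, 0, 0, 0, 0], [-26.8, -23.2, 0, 0, 0, 0]]]'
python3 nudge.py '[[[-6.8, -5.8, 0, 0, 0, 0], [-13.4, -11.6, 0, 0, 0, 0], [-20, -17.4, 0, 0, 0, 0], [-26.8, -23.2, 0, 0, 0, 0], [-26.8, -23.2, 0, 0, 0, 0]]]'
python3 nudge.py '[[[0, 0, 0, 0, 0, 0], [0, 0, 0, 0, 0, 0], [0, 0, 0, 0, 0, 0]]]'
cat > wr.py <<'E'
from fit import *
import sys
np.set_printoptions(precision=1,suppress=True)
im,w=cloud("wrist"); n=sys.argv[1]; save(im,n); np.savez(n+".npz",im=im,w=w)
for a in sys.argv[2:]:
    lo,hi=map(float,a.split(",")); print(a)
    for c in comps(im,w,lo,hi,mn=60): print("  ",c[0],c[1],c[2])
E
python3 wr.py w1 46,58
python3 plan.py '[[641.8,228.5,120,187],[641.8,228.5,23,187]]'
```

```text
clock: 0.6
eef_pos: [159.2, 526.3, 205.3]
eef_rot: [-3.141, -0.0, -3.023]
wrist_force: [0.3, 0.3, -0.3]
finger_gap: 57.6
finger_force: 0.0
clock: 1.1
eef_pos: [309.7, 425.2, 205.4]
eef_rot: [-3.141, 0.0, -3.028]
wrist_force: [0.5, 0.2, -0.1]
finger_gap: 50.1
finger_force: 0.0
clock: 1.6
eef_pos: [456.4, 326.4, 205.0]
eef_rot: [-3.141, 0.0, -3.027]
wrist_force: [-0.6, 0.7, -0.2]
finger_gap: 49.7
finger_force: 0.0
clock: 2.1
eef_pos: [603.1, 227.6, 204.3]
eef_rot: [-3.141, -0.001, -3.026]
wrist_force: [-0.2, -0.1, -0.6]
finger_gap: 50.0
finger_force: 0.0
clock: 2.4
eef_pos: [599.8, 231.3, 205.8]
eef_rot: [3.141, 0.0, -3.018]
wrist_force: [0.2, 0.4, 0.3]
finger_gap: 50.0
finger_force: 0.0
46,58
   549 [474.   91.   52.2] [22.9 23.9]
   2937 [468.9 194.1  47.1] [51.7 60.8]
   181 [468.8 358.2  52. ] [11.1 79.4]
   435 [589.   84.8  51.9] [23.1 24.3]
   362 [588.  302.   52.2] [24.4 24.3]
   365 [608.6 146.3  52.1] [24.4 24.3]
   542 [640.6 229.7  48.9] [59.5 16.2]
   430 [676.   91.   51.5] [24.6 24.6]
   113 [691.1 149.6  51.4] [20.  10.4]
now [599.9 231.1 205.8] [ 180.     0.  -172.9] gap 50.0 t 2.5
[641.8, 228.5, 120, 187] -> [-41.2  -7.7  85.8] [0.    0.    0.001]
[641.8, 228.5, 23, 187] -> [ 0. -0. 97.] [0. 0. 0.]
```

Converted, 40 mm is 8, -4 mm is -0.8.

```bash
python3 nudge.py '[[[-4.2, -0.8, 8, 0, 0, 0], [-8.2, -1.4, 16, 0, 0, 0], [-8.2, -1.4, 24, 0, 0, 0], [-8.2, -1.4, 32, 0, 0, 0], [-8.2, -1.4, 35, 0, 0, 0]]]'
python3 nudge.py '[[[0, 0, 0, 0, 0, 0], [0, 0, 0, 0, 0, 0]]]'
python3 plan.py '[[641.5,229.2,23,187]]'
```

```text
clock: 2.95
eef_pos: [640.1, 228.2, 26.5]
eef_rot: [-3.141, -0.005, -3.019]
wrist_force: [0.2, 0.0, -0.1]
finger_gap: 50.2
finger_force: 0.0
clock: 3.15
eef_pos: [643.1, 228.7, 32.7]
eef_rot: [3.141, 0.003, -3.019]
wrist_force: [0.1, 0.9, 0.1]
finger_gap: 50.2
finger_force: 0.0
now [643.1 228.7  32.7] [ 180.     0.2 -173. ] gap 50.2 t 3.1
[641.5, 229.2, 23, 187] -> [1.5 0.7 9.7] [0.    0.003 0.   ]
```

```bash
python3 nudge.py '[[[0.2, 0.14, 1, 0, 0, 0], [0.3, 0.14, 1.94, 0, 0, 0], [0.3, 0.14, 1.94, 0, 0, 0]]]'
python3 nudge.py '[[[0, 0, 0, 0, 0, 0], [0, 0, 0, 0, 0, 0], [0, 0, 0, 0, 0, 0], [0, 0, 0, 0, 0, 0], [0, 0, 0, 0, 0, 0]]]' 0 50
python3 nudge.py '[[[0, 0, 0, 0, 0, 0], [0, 0, -2, 0, 0, 0], [0, 0, -8, 0, 0, 0], [0, 0, -15, 0, 0, 0], [0, 0, -18, 0, 0, 0]]]'
python3 nudge.py '[[[0, 0, 0, 0, 0, 0], [0, 0, 0, 0, 0, 0], [0, 0, 0, 0, 0, 0]]]'
python3 plan.py '[[638.3,8.6,112,184]]'
```

```text
clock: 3.45
eef_pos: [640.5, 228.6, 20.8]
eef_rot: [-3.142, -0.0, -3.019]
wrist_force: [-0.5, 0.0, 0.9]
finger_gap: 50.1
finger_force: 0.0
clock: 3.95
eef_pos: [640.7, 228.6, 20.8]
eef_rot: [-3.142, -0.0, -3.019]
wrist_force: [-0.5, -0.6, -0.4]
finger_gap: 13.3
finger_force: 0.0
clock: 4.45
eef_pos: [641.6, 228.8, 114.5]
eef_rot: [3.141, 0.004, -3.019]
wrist_force: [-0.1, 0.1, -3.7]
finger_gap: 9.4
finger_force: 50.0
clock: 4.75
eef_pos: [639.9, 228.3, 108.5]
eef_rot: [-3.141, -0.003, -3.019]
wrist_force: [-0.1, 0.9, -4.7]
finger_gap: 9.7
finger_force: 50.0
now [639.9 228.3 108.5] [-180.    -0.2 -173. ] gap 9.7 t 4.8
[638.3, 8.6, 112, 184] -> [  28.3 -217.9   -3.3] [-0.001 -0.003  0.052]
```

```bash
python3 nudge.py '[[[1.2, -8.8, -0.6, 0, 0, 0], [2.4, -17.6, -0.6, 0, 0, 0.02], [3.6, -26.4, -0.6, 0, 0, 0.04], [4.8, -35.2, -0.6, 0, 0, 0.052], [5.6, -42, -0.6, 0, 0, 0.052]]]'
python3 nudge.py '[[[0, -1.4, 0, 0, 0, 0], [0, -1.4, 0, 0, 0, 0], [0, -1.4, 0, 0, 0, 0], [0, -1.4, 0, 0, 0, 0], [0, -1.4, 0, 0, 0, 0]]]'
python3 wr.py w2 46,58 130,146
python3 plan.py '[[638.3,8.6,112,184]]'
```

```text
clock: 5.25
eef_pos: [637.6, 14.2, 112.2]
eef_rot: [3.142, -0.002, -3.073]
wrist_force: [0.7, 0.0, -3.0]
finger_gap: 9.9
finger_force: 50.0
clock: 5.75
eef_pos: [638.9, 10.9, 113.5]
eef_rot: [3.141, -0.0, -3.07]
wrist_force: [0.5, -0.1, -3.6]
finger_gap: 9.6
finger_force: 50.0
46,58
   310 [ 592.2 -164.5   50.6] [22.3  5.5]
   371 [592.8 -73.4  52.3] [11.4 23.2]
   321 [581.5  83.   52.4] [10.3 22.7]
   149 [ 678.8 -176.8   48.8] [22.4  4.8]
130,146
   2384 [602.7 -70.5 140.6] [23.7 24.4]
   2547 [591.3  84.6 140.7] [23.9 24.7]
   3021 [635.2  10.  140.7] [58.5 33.9]
   95 [680.1 -67.8 131.3] [ 2.4 17.2]
   93 [668.3  93.5 131.4] [ 2.5 18.1]
   527 [698.7 -66.6 143.6] [11.4 20.5]
   543 [686.9  95.  143.7] [11.6 19.8]
now [638.9  10.7 113.6] [ 180.    -0.  -175.9] gap 9.8 t 5.8
[638.3, 8.6, 112, 184] -> [ 0.8 -2.1  1.6] [ 0.    -0.     0.002]
```

View pics/w2.png

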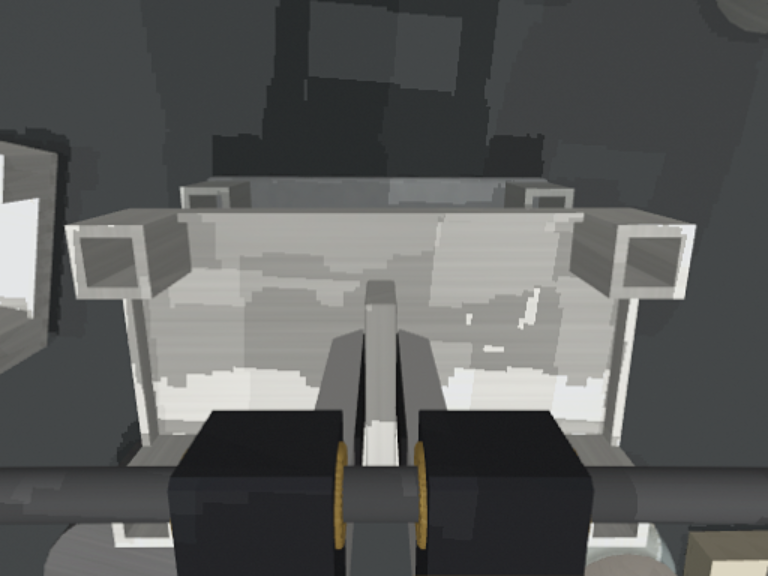

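Held tray 1: its near posts at (105,260) and (660,260) px in the picture, base posts just visible behind at (205,200), (550,200); the tray needs about -2.6 mm x and -1.9 mm y.

```bash
python3 nudge.py '[[[0.26, -0.16, 0, 0, 0, 0], [0.54, -0.34, 1, 0, 0, 0], [0.54, -0.34, 2.6, 0, 0, 0], [0.54, -0.34, 4.4, 0, 0, 0], [0.54, -0.34, 6, 0, 0, 0]]]'
python3 nudge.py '[[[0, 0, 0.6, 0, 0, 0], [0, 0, 1.2, 0, 0, 0], [0, 0, 1.8, 0, 0, 0], [0, 0, 2.4, 0, 0, 0], [0, 0, 3, 0, 0, 0]]]'
python3 nudge.py '[[[0, 0, 0.4, 0, 0, 0], [0, 0, 0.6, 0, 0, 0], [0, 0, 0.8, 0, 0, 0], [0, 0, 0.8, 0, 0, 0], [0, 0, 0.8, 0, 0, 0]]]'
```

```text
clock: 6.3
eef_pos: [636.1, 7.9, 82.5]
eef_rot: [3.141, -0.001, -3.071]
wrist_force: [0.3, -0.1, -4.4]
finger_gap: 9.9
finger_force: 50.0
clock: 6.8
eef_pos: [636.5, 7.9, 68.7]
eef_rot: [-3.142, 0.0, -3.071]
wrist_force: [0.7, -0.9, -3.4]
finger_gap: 9.8
finger_force: 50.0
clock: 7.3
eef_pos: [636.4, 7.9, 64.8]
eef_rot: [-3.142, 0.0, -3.071]
wrist_force: [-0.2, 0.1, -3.6]
finger_gap: 9.9
finger_force: 50.0
```

```bash
python3 nudge.py '[[[0, 0, 0.2, 0, 0, 0], [0, 0, 0.4, 0, 0, 0], [0, 0, 0.4, 0, 0, 0]]]'
python3 nudge.py '[[[0, 0, 0.2, 0, 0, 0], [0, 0, 0.4, 0, 0, 0], [0, 0, 0.4, 0, 0, 0]]]'
```

```text
clock: 7.6
eef_pos: [636.3, 7.9, 62.6]
eef_rot: [3.142, -0.0, -3.071]
wrist_force: [-0.0, -0.2, -3.7]
finger_gap: 9.5
finger_force: 50.0
clock: 7.9
eef_pos: [636.4, 7.9, 60.8]
eef_rot: [-3.142, 0.0, -3.071]
wrist_force: [1.1, 0.2, -2.3]
finger_gap: 9.9
finger_force: 50.0
```

Converted, 2 mm is 0.4, 1 mm is 0.2.

```bash
python3 nudge.py '[[[0, 0, 0.2, 0, 0, 0], [0, 0, 0.4, 0, 0, 0], [0, 0, 0.4, 0, 0, 0]]]'
python3 nudge.py '[[[0, 0, 0, 0, 0, 0], [0, 0, 0, 0, 0, 0], [0, 0, 0, 0, 0, 0]]]' 50
python3 nudge.py '[[[0, 0, -4, 0, 0, 0], [0, 0, -12, 0, 0, 0], [0, 0, -20, 0, 0, 0], [0, 0, -26, 0, 0, 0], [0, 0, -26, 0, 0, 0]]]'
python3 nudge.py '[[[0, 0, 0, 0, 0, 0], [0, 0, 0, 0, 0, 0], [0, 0, 0, 0, 0, 0]]]'
python3 wr.py w3 86,98 46,58
python3 plan.py '[[432.2,9.5,120,182.2],[432.2,9.5,22,182.2]]'
```

```text
clock: 8.2
eef_pos: [636.6, 7.9, 60.8]
eef_rot: [-3.141, 0.001, -3.071]
wrist_force: [-10.0, 0.2, 15.3]
finger_gap: 9.9
finger_force: 50.0
clock: 8.5
eef_pos: [636.5, 7.9, 58.7]
eef_rot: [-3.142, 0.0, -3.071]
wrist_force: [0.7, -0.2, 0.8]
finger_gap: 30.4
finger_force: 0.0
clock: 9.0
eef_pos: [638.0, 7.8, 193.5]
eef_rot: [-3.141, 0.007, -3.071]
wrist_force: [0.2, 0.1, 0.3]
finger_gap: 50.1
finger_force: 0.0
clock: 9.3
eef_pos: [636.0, 7.9, 187.2]
eef_rot: [3.141, -0.002, -3.071]
wrist_force: [-0.2, 0.1, -0.3]
finger_gap: 49.8
finger_force: 0.0
86,98
   571 [600.3 -74.   92.2] [23.5 23.5]
   571 [588.9  82.5  92.1] [23.3 23.5]
   827 [637.4   7.4  88.9] [59.6 13.4]
   469 [685.7 -69.3  91.6] [23.2 22.6]
   451 [674.3  89.9  91.6] [22.4 23.9]
46,58
   91 [490.8 -66.2  51. ] [ 2.8 22.2]
   238 [482.9  90.   52. ] [ 7.9 23.3]
   1271 [482.1 190.5  46.9] [26.2 49.9]
   587 [ 590.9 -174.7   51.9] [24.1 25.9]
   562 [ 677.4 -187.7   51.5] [25.4 25.7]
   86 [744.8 -96.   49.8] [ 4.2 30. ]
now [636.1   7.8 187.5] [ 1.80e+02 -1.00e-01 -1.76e+02] gap 50.1 t 9.3
[432.2, 9.5, 120, 182.2] -> [203.1  15.9  67.9] [ 0.    -0.002  0.032]
[432.2, 9.5, 22, 182.2] -> [-0. -0. 98.] [0. 0. 0.]
```

Converted, 40 mm is 8, 9 mm is 1.8.

```bash
python3 nudge.py '[[[8, 0.6, 0, 0, 0, 0.01], [16, 1.2, 0, 0, 0, 0.02], [25, 1.8, 2, 0, 0, 0.03], [34, 2.4, 6, 0, 0, 0.032], [40.6, 3, 12, 0, 0, 0.032]]]'
python3 nudge.py '[[[0, 0, 3, 0, 0, 0], [0, 0, 9, 0, 0, 0], [0, 0, 15, 0, 0, 0], [0, 0, 17.6, 0, 0, 0], [0, 0, 17.6, 0, 0, 0]]]'
python3 nudge.py '[[[0, 0, 0, 0, 0, 0], [0, 0, 0, 0, 0, 0], [0, 0, 0, 0, 0, 0]]]'
python3 plan.py '[[432.2,9.5,22,182.2]]'
```

```text
clock: 9.85
eef_pos: [431.0, 8.6, 128.6]
eef_rot: [-3.141, 0.002, -3.104]
wrist_force: [0.5, 0.2, -1.4]
finger_gap: 50.2
finger_force: 0.0
clock: 10.35
eef_pos: [431.6, 8.7, 38.9]
eef_rot: [3.141, -0.004, -3.103]
wrist_force: [-0.2, -0.9, 0.2]
finger_gap: 49.8
finger_force: 0.0
clock: 10.65
eef_pos: [433.3, 8.6, 41.5]
eef_rot: [-3.141, 0.001, -3.103]
wrist_force: [-0.2, 0.2, 0.3]
finger_gap: 50.2
finger_force: 0.0
now [433.3   8.6  41.5] [-1.800e+02  1.000e-01 -1.778e+02] gap 50.2 t 10.7
[432.2, 9.5, 22, 182.2] -> [ 1.1  1.  19.5] [-0.     0.001 -0.   ]
```

```bash
python3 nudge.py '[[[0.1, 0.1, 1.6, 0, 0, 0], [0.2, 0.2, 3, 0, 0, 0], [0.2, 0.2, 3.9, 0, 0, 0], [0.2, 0.2, 3.9, 0, 0, 0], [0.2, 0.2, 3.9, 0, 0, 0]]]'
python3 nudge.py '[[[0, 0, 0, 0, 0, 0], [0, 0, 0, 0, 0, 0], [0, 0, 0, 0, 0, 0], [0, 0, 0, 0, 0, 0], [0, 0, 0, 0, 0, 0]]]' 0 50
python3 nudge.py '[[[0, 0, 0, 0, 0, 0], [0, 0, 0, 0, 0, 0], [0, 0, 0, 0, 0, 0]]]'
python3 nudge.py '[[[0, 0, -2, 0, 0, 0], [0, 0, -8, 0, 0, 0], [0, 0, -15, 0, 0, 0], [0, 0, -22, 0, 0, 0], [0, 0, -25.6, 0, 0, 0]]]'
python3 nudge.py '[[[0, 0, 0, 0, 0, 0], [0, 0, 0, 0, 0, 0], [0, 0, 0, 0, 0, 0]]]'
python3 plan.py '[[637.3,7.4,150,184]]'
```

```text
clock: 11.15
eef_pos: [431.8, 9.6, 21.1]
eef_rot: [3.142, -0.0, -3.103]
wrist_force: [0.3, 0.7, -0.1]
finger_gap: 50.1
finger_force: 0.0
clock: 11.65
eef_pos: [431.8, 9.6, 21.3]
eef_rot: [-3.142, 0.0, -3.103]
wrist_force: [-0.1, 0.3, 0.5]
finger_gap: 13.3
finger_force: 0.0
clock: 11.95
eef_pos: [431.8, 9.5, 21.3]
eef_rot: [-3.142, 0.0, -3.103]
wrist_force: [0.2, -0.9, 0.4]
finger_gap: 9.6
finger_force: 50.0
clock: 12.45
eef_pos: [432.3, 9.6, 152.4]
eef_rot: [-3.141, 0.003, -3.103]
wrist_force: [-0.3, -0.3, -3.2]
finger_gap: 9.7
finger_force: 50.0
clock: 12.75
eef_pos: [431.1, 9.6, 148.0]
eef_rot: [3.141, -0.002, -3.103]
wrist_force: [0.1, 0.8, -4.6]
finger_gap: 9.7
finger_force: 50.0
now [431.1   9.6 148. ] [ 1.800e+02 -1.000e-01 -1.778e+02] gap 9.7 t 12.8
[637.3, 7.4, 150, 184] -> [-206.   -10.1   -2.5] [ 0.    -0.002 -0.032]
```

Converted, -190 mm is -38, -160 mm is -32.

```bash
python3 nudge.py '[[[-7, -0.4, -0.4, 0, 0, 0], [-15, -0.8, -0.4, 0, 0, 0], [-24, -1.2, -0.4, 0, 0, -0.01], [-32, -1.6, -0.4, 0, 0, -0.02], [-38, -2, -0.4, 0, 0, -0.032]]]'
python3 nudge.py '[[[-2, 0, 0, 0, 0, 0], [-3.2, 0, 0, 0, 0, 0], [-3.2, 0, 0, 0, 0, 0], [-3.2, 0, 0, 0, 0, 0], [-3.2, 0, 0, 0, 0, 0]]]'
python3 nudge.py '[[[0, 0, 0, 0, 0, 0], [0, 0, 0, 0, 0, 0], [0, 0, 0, 0, 0, 0]]]'
python3 wr.py w4 86,98 168,186
python3 plan.py '[[637.3,7.4,150,184]]'
```

```text
clock: 13.25
eef_pos: [623.4, 6.8, 148.9]
eef_rot: [3.141, -0.003, -3.071]
wrist_force: [0.3, -0.2, -3.1]
finger_gap: 9.5
finger_force: 50.0
clock: 13.75
eef_pos: [637.5, 8.0, 151.3]
eef_rot: [3.142, -0.0, -3.071]
wrist_force: [-0.1, -0.3, -4.2]
finger_gap: 9.6
finger_force: 50.0
clock: 14.05
eef_pos: [637.9, 7.9, 151.4]
eef_rot: [-3.142, 0.0, -3.071]
wrist_force: [-0.1, 0.4, -3.0]
finger_gap: 10.1
finger_force: 50.0
86,98
   299 [591.8 -74.7  92.2] [ 8.5 23.2]
   289 [580.6  81.5  92. ] [ 8.6 22.6]
168,186
   2953 [600.8 -73.6 179.3] [23.9 24. ]
   2989 [589.6  81.9 179.2] [23.6 24.3]
   3134 [634.    7.1 178.5] [59.3 33.7]
   140 [678.3 -71.1 169.8] [ 2.7 18.5]
   140 [666.7  90.3 169.9] [ 2.3 18.9]
   565 [697.1 -69.8 181.9] [11.1 20.4]
   554 [685.6  91.9 181.7] [10.4 19.6]
now [638.    7.9 151.4] [-180.    0. -176.] gap 9.8 t 14.1
[637.3, 7.4, 150, 184] -> [ 0.7 -0.5  1.4] [-0.  0.  0.]
```

```bash
python3 nudge.py '[[[0.08, -0.04, 0.6, 0, 0, 0], [0.16, -0.06, 2, 0, 0, 0], [0.16, -0.06, 3.6, 0, 0, 0], [0.16, -0.06, 5.2, 0, 0, 0], [0.16, -0.06, 6.4, 0, 0, 0]]]'
python3 nudge.py '[[[0, 0, 0.8, 0, 0, 0], [0, 0, 1.6, 0, 0, 0], [0, 0, 2.2, 0, 0, 0], [0, 0, 2.8, 0, 0, 0], [0, 0, 3.2, 0, 0, 0]]]'
python3 nudge.py '[[[0, 0, 0.2, 0, 0, 0], [0, 0, 0.4, 0, 0, 0], [0, 0, 0.6, 0, 0, 0], [0, 0, 0.8, 0, 0, 0], [0, 0, 0.8, 0, 0, 0]]]'
```

```text
clock: 14.6
eef_pos: [636.9, 7.6, 118.0]
eef_rot: [3.141, -0.001, -3.071]
wrist_force: [1.1, -0.5, -4.1]
finger_gap: 9.6
finger_force: 50.0
clock: 15.1
eef_pos: [637.2, 7.6, 103.1]
eef_rot: [-3.142, 0.0, -3.071]
wrist_force: [0.3, 1.1, -4.2]
finger_gap: 9.7
finger_force: 50.0
clock: 15.6
eef_pos: [637.4, 7.6, 101.3]
eef_rot: [-3.141, 0.001, -3.071]
wrist_force: [-8.3, 0.6, 12.7]
finger_gap: 9.8
finger_force: 50.0
```

Seated at 101.3 as predicted. Release, go to tray C.

Converted, -100 mm is -20, -95 mm is -19.

```bash
python3 nudge.py '[[[0, 0, 0, 0, 0, 0], [0, 0, 0, 0, 0, 0], [0, 0, 0, 0, 0, 0]]]' 50
python3 nudge.py '[[[0, 0, -4, 0, 0, 0], [0, 0, -12, 0, 0, 0], [0, 0, -19, 0, 0, 0], [0, 0, -20, 0, 0, 0], [0, 0, -20, 0, 0, 0]]]'
python3 nudge.py '[[[0, 0, 0, 0, 0, 0], [0, 0, 0, 0, 0, 0], [0, 0, 0, 0, 0, 0]]]'
python3 wr.py w5 126,140 46,58
python3 plan.py '[[622.1,-259.9,150,171.8],[622.1,-259.9,22,171.8]]'
```

```text
clock: 15.9
eef_pos: [637.4, 7.6, 99.3]
eef_rot: [-3.142, 0.0, -3.071]
wrist_force: [0.1, -0.4, -0.2]
finger_gap: 30.2
finger_force: 0.0
clock: 16.4
eef_pos: [637.5, 7.6, 199.9]
eef_rot: [-3.141, 0.002, -3.071]
wrist_force: [0.3, -0.5, -0.7]
finger_gap: 49.8
finger_force: 0.0
clock: 16.7
eef_pos: [636.9, 7.6, 198.0]
eef_rot: [3.141, -0.002, -3.071]
wrist_force: [-0.2, 0.6, -1.1]
finger_gap: 50.1
finger_force: 0.0
126,140
   716 [600.  -74.2 132.1] [23.2 23.3]
   721 [588.8  82.1 132. ] [23.2 23.5]
   1027 [636.9   6.8 128.9] [60.  13.3]
   620 [686.5 -69.4 131.5] [24.6 22.8]
   611 [675.2  89.7 131.5] [24.3 23.3]
46,58
   1437 [480.7 192.7  47. ] [27.9 55.5]
   527 [ 590.8 -174.4   51.8] [24.4 25.9]
   469 [ 677.1 -187.    51.5] [25.  24.3]
   100 [ 745.9 -115.3   52. ] [10.1 27.8]
now [637.    7.6 198.3] [ 1.80e+02 -1.00e-01 -1.76e+02] gap 50.5 t 16.8
[622.1, -259.9, 150, 171.8] -> [  33.6 -265.8   48.3] [ 0.    -0.001  0.213]
[622.1, -259.9, 22, 171.8] -> [  0.  -0. 128.] [0. 0. 0.]
```

Converted, -210 mm is -42, -170 mm is -34.

```bash
python3 nudge.py '[[[1, -7.6, 0, 0, 0, 0], [2, -16.4, 0, 0, 0, 0], [3, -25.2, 0, 0, 0, 0], [4, -34, 2, 0, 0, 0], [5, -42, 4, 0, 0, 0]]]'
python3 nudge.py '[[[0.8, -5.6, 1.6, 0, 0, 0.07], [1.6, -10, 3.6, 0, 0, 0.14], [1.72, -11.2, 5.6, 0, 0, 0.213], [1.72, -11.2, 5.6, 0, 0, 0.213], [1.72, -11.2, 5.6, 0, 0, 0.213]]]'
python3 nudge.py '[[[0, 0, 7, 0, 0, 0], [0, 0, 15, 0, 0, 0], [0, 0, 21, 0, 0, 0], [0, 0, 23, 0, 0, 0], [0, 0, 23, 0, 0, 0]]]'
python3 nudge.py '[[[0, 0, 0, 0, 0, 0], [0, 0, 0, 0, 0, 0], [0, 0, 0, 0, 0, 0]]]'
python3 plan.py '[[622.1,-259.9,22,171.8]]'
```

```text
clock: 17.25
eef_pos: [626.7, -205.7, 178.8]
eef_rot: [-3.142, 0.0, -3.072]
wrist_force: [-0.4, 0.4, 0.0]
finger_gap: 49.9
finger_force: 0.0
clock: 17.75
eef_pos: [622.4, -259.7, 151.2]
eef_rot: [3.141, -0.0, 3.001]
wrist_force: [0.9, 0.2, -0.5]
finger_gap: 50.1
finger_force: 0.0
clock: 18.25
eef_pos: [622.4, -259.4, 35.9]
eef_rot: [3.141, -0.001, 3.001]
wrist_force: [-0.6, -0.9, -0.7]
finger_gap: 49.7
finger_force: 0.0
clock: 18.55
eef_pos: [623.0, -260.3, 37.8]
eef_rot: [-3.141, 0.002, 2.999]
wrist_force: [0.9, -0.8, 0.7]
finger_gap: 49.9
finger_force: 0.0
now [ 623.  -260.3   37.8] [-1.800e+02  1.000e-01  1.718e+02] gap 49.9 t 18.6
[622.1, -259.9, 22, 171.8] -> [ 1.   0.3 15.8] [-0.001  0.002  0.001]
```

Converted, 16 mm is 3.2, 12 mm is 2.4.

```bash
python3 nudge.py '[[[0.1, 0.04, 1.2, 0, 0, 0], [0.2, 0.06, 2.4, 0, 0, 0], [0.2, 0.06, 3.2, 0, 0, 0], [0.2, 0.06, 3.2, 0, 0, 0], [0.2, 0.06, 3.2, 0, 0, 0]]]'
python3 nudge.py '[[[0, 0, 0, 0, 0, 0], [0, 0, 0, 0, 0, 0], [0, 0, 0, 0, 0, 0], [0, 0, 0, 0, 0, 0], [0, 0, 0, 0, 0, 0]]]' 0 50
python3 nudge.py '[[[0, 0, 0, 0, 0, 0], [0, 0, 0, 0, 0, 0], [0, 0, 0, 0, 0, 0]]]'
python3 nudge.py '[[[0, 0, -2, 0, 0, 0], [0, 0, -9, 0, 0, 0], [0, 0, -18, 0, 0, 0], [0, 0, -27, 0, 0, 0], [0, 0, -33.2, 0, 0, 0]]]'
python3 nudge.py '[[[0, 0, 0, 0, 0, 0], [0, 0, 0, 0, 0, 0], [0, 0, 0, 0, 0, 0]]]'
python3 plan.py '[[636.8,7.4,190,184]]'
```

```text
clock: 19.05
eef_pos: [621.4, -259.7, 20.1]
eef_rot: [3.142, -0.0, 2.999]
wrist_force: [0.8, -0.7, -0.1]
finger_gap: 50.0
finger_force: 0.0
clock: 19.55
eef_pos: [621.5, -259.7, 20.3]
eef_rot: [-3.142, 0.0, 2.999]
wrist_force: [1.2, -0.2, -0.8]
finger_gap: 13.6
finger_force: 0.0
clock: 19.85
eef_pos: [621.4, -259.7, 20.3]
eef_rot: [-3.142, 0.0, 2.999]
wrist_force: [0.3, 0.1, 0.7]
finger_gap: 9.9
finger_force: 50.0
clock: 20.35
eef_pos: [621.6, -259.8, 190.1]
eef_rot: [-3.141, 0.003, 2.999]
wrist_force: [0.2, 0.6, -4.6]
finger_gap: 9.4
finger_force: 50.0
clock: 20.65
eef_pos: [620.6, -259.3, 183.6]
eef_rot: [3.14, -0.004, 2.999]
wrist_force: [-0.0, -0.1, -4.5]
finger_gap: 9.9
finger_force: 50.0
now [ 620.6 -259.3  183.6] [179.9  -0.2 171.8] gap 9.9 t 20.6
[636.8, 7.4, 190, 184] -> [ 22.  266.3  -6. ] [ 0.002 -0.004 -0.213]
```

Converted, 205 mm is 41, 165 mm is 33.

```bash
python3 nudge.py '[[[0.6, 7, -1.2, 0, 0, 0], [1.2, 15, -1.2, 0, 0, 0], [2, 24, -1.2, 0, 0, 0], [2.8, 33, -1.2, 0, 0, 0], [3.4, 41, -1.2, 0, 0, 0]]]'
python3 nudge.py '[[[0.6, 7, 0, 0, 0, -0.07], [1, 11, 0, 0, 0, -0.14], [1, 12.2, 0, 0, 0, -0.213], [1, 12.2, 0, 0, 0, -0.213], [1, 12.2, 0, 0, 0, -0.213]]]'
python3 nudge.py '[[[0, 0, 0, 0, 0, 0], [0, 0, 0, 0, 0, 0], [0, 0, 0, 0, 0, 0]]]'
python3 wr.py w6 126,140 208,226
python3 plan.py '[[636.8,7.4,190,184]]'
```

```text
clock: 21.15
eef_pos: [633.0, -52.1, 190.1]
eef_rot: [3.141, -0.003, 2.999]
wrist_force: [-0.2, 0.8, -5.2]
finger_gap: 9.7
finger_force: 50.0
clock: 21.65
eef_pos: [637.1, 6.4, 190.8]
eef_rot: [3.141, -0.002, -3.074]
wrist_force: [-0.1, -0.7, -4.5]
finger_gap: 9.6
finger_force: 50.0
clock: 21.95
eef_pos: [637.5, 6.3, 192.2]
eef_rot: [-3.142, -0.0, -3.073]
wrist_force: [0.0, -0.8, -4.8]
finger_gap: 9.5
finger_force: 50.0
126,140
   272 [591.6 -74.7 132. ] [ 7.8 22.7]
   276 [580.6  81.2 132.2] [ 7.8 22.6]
208,226
   3092 [600.3 -75.1 220.3] [23.3 23.8]
   3123 [589.4  80.3 220.3] [23.5 24.2]
   3154 [633.1   5.3 219.8] [58.3 33.9]
   160 [677.9 -72.8 210.1] [ 2.8 18.3]
   149 [666.6  88.8 210.1] [ 2.7 18.2]
   661 [696.5 -71.3 223.4] [12. 21.]
   650 [685.2  90.  223.3] [10.9 20.5]
now [637.5   6.4 192.2] [ 180.   -0. -176.] gap 9.6 t 22.0
[636.8, 7.4, 190, 184] -> [0.6 1.1 2.2] [ 0.    -0.    -0.001]
```

Converted, 3 mm is 0.6, 0.5 mm is 0.1.

```bash
python3 nudge.py '[[[0.06, 0.12, 0.6, 0, 0, 0], [0.1, 0.24, 2, 0, 0, 0], [0.1, 0.24, 3.6, 0, 0, 0], [0.1, 0.24, 5.2, 0, 0, 0], [0.1, 0.24, 6.6, 0, 0, 0]]]'
python3 nudge.py '[[[0, 0, 0.8, 0, 0, 0], [0, 0, 1.6, 0, 0, 0], [0, 0, 2.2, 0, 0, 0], [0, 0, 2.8, 0, 0, 0], [0, 0, 3.2, 0, 0, 0]]]'
python3 nudge.py '[[[0, 0, 0.2, 0, 0, 0], [0, 0, 0.4, 0, 0, 0], [0, 0, 0.6, 0, 0, 0], [0, 0, 0.8, 0, 0, 0], [0, 0, 1, 0, 0, 0]]]'
```

```text
clock: 22.5
eef_pos: [636.7, 7.9, 158.1]
eef_rot: [3.142, -0.001, -3.071]
wrist_force: [-0.1, -0.6, -4.2]
finger_gap: 9.4
finger_force: 50.0
clock: 23.0
eef_pos: [636.9, 7.9, 143.1]
eef_rot: [-3.142, 0.0, -3.071]
wrist_force: [0.7, 0.3, -5.1]
finger_gap: 9.8
finger_force: 50.0
clock: 23.5
eef_pos: [637.1, 7.9, 140.2]
eef_rot: [-3.141, 0.001, -3.071]
wrist_force: [-10.3, 0.3, 17.3]
finger_gap: 9.5
finger_force: 50.0
```

Converted, -110 mm is -22, -100 mm is -20.

```bash
python3 nudge.py '[[[0, 0, 0, 0, 0, 0], [0, 0, 0, 0, 0, 0], [0, 0, 0, 0, 0, 0]]]' 80
python3 nudge.py '[[[0, 0, -4, 0, 0, 0], [0, 0, -12, 0, 0, 0], [0, 0, -20, 0, 0, 0], [0, 0, -22, 0, 0, 0], [0, 0, -22, 0, 0, 0]]]'
python3 nudge.py '[[[0, 0, 0, 0, 0, 0], [0, 0, 0, 0, 0, 0], [0, 0, 0, 0, 0, 0]]]'
python3 wr.py w7 166,180
cat > samp.py <<'E'
from fit import *
np.set_printoptions(precision=1,suppress=True)
for n in("scene","side"):
    im,w=cloud(n); save(im,n+"b"); np.savez(n+"b.npz",im=im,w=w)
    m=(abs(w[...,2]-45)<4)&(w[...,0]>200)&(w[...,0]<900)&(abs(w[...,1])<600)
    hsv=cv2.cvtColor(im,cv2.COLOR_RGB2HSV); m&=(hsv[...,1]>50)
    k,l,st,_=cv2.connectedComponentsWithStats(m.astype(np.uint8))
    for i in range(1,k):
        if st[i,4]>40: q=w[l==i]; print(n,st[i,4],q.mean(0),(q.max(0)+q.min(0))/2,np.ptp(q,axis=0))
E
python3 samp.py; python3 plan.py '[[467,195,230,184]]'
```

```text
clock: 23.8
eef_pos: [637.1, 7.9, 138.5]
eef_rot: [-3.142, 0.001, -3.071]
wrist_force: [0.6, -0.2, -0.3]
finger_gap: 30.3
finger_force: 0.0
clock: 24.3
eef_pos: [637.4, 7.9, 249.7]
eef_rot: [-3.141, 0.003, -3.071]
wrist_force: [0.1, 0.5, -0.2]
finger_gap: 70.2
finger_force: 0.0
clock: 24.6
eef_pos: [636.6, 7.9, 246.8]
eef_rot: [3.141, -0.002, -3.071]
wrist_force: [-0.1, 0.0, -0.1]
finger_gap: 79.9
finger_force: 0.0
166,180
   675 [599.7 -73.9 172.1] [23.1 23.4]
   672 [588.5  82.3 172. ] [23.3 23.7]
   929 [636.9   7.1 168.9] [60.4 13.5]
scene 57 [ 443.1 -205.2   46. ] [ 451.9 -199.7   46. ] [56.  52.   5.6]
scene 220 [464.6 193.7  45.4] [463.6 193.   45.3] [58.  54.4  6.7]
side 133 [465.2 193.7  45.5] [465.4 193.4  45. ] [51.8 57.8  7.8]
side 202 [ 452.3 -200.8   45.2] [ 453. -199.   45.] [54.1 54.6  7.7]
now [636.8   7.9 247.7] [ 180.   -0. -176.] gap 80.1 t 24.8
[467, 195, 230, 184] -> [156.3 198.5  17.8] [ 0.    -0.001  0.   ]
```

```bash
python3 plan.py '[[580,70,230,154],[520,132,230,124],[465,193.5,200,94],[465,193.5,30,94],[465,193.5,14,94]]'
```

```text
now [636.8   7.9 247.7] [ 180.   -0. -176.] gap 80.1 t 24.8
[580, 70, 230, 154] -> [52.3 65.9 17.7] [-0.    -0.001  0.524]
[520, 132, 230, 124] -> [81.1 29.4  0. ] [-0.    -0.     0.524]
[465, 193.5, 200, 94] -> [ 81.7 -11.2  30. ] [ 0.    -0.     0.524]
[465, 193.5, 30, 94] -> [  0.  -0. 170.] [0. 0. 0.]
[465, 193.5, 14, 94] -> [ 0. -0. 16.] [0. 0. 0.]
```

Units first: shifts go in units of 5 mm. So 66 mm is 13.2, 52.3 mm is 10.46.

```bash
python3 nudge.py '[[[2.6, 3.2, 1, 0, 0, 0.13], [5.2, 6.6, 2, 0, 0, 0.26], [7.8, 10, 2.8, 0, 0, 0.4], [10.46, 13.2, 3.54, 0, 0, 0.524], [10.46, 13.2, 3.54, 0, 0, 0.524]]]' 85
python3 nudge.py '[[[4, 1.4, 0, 0, 0, 0.13], [8, 3, 0, 0, 0, 0.26], [12, 4.4, 0, 0, 0, 0.4], [16.2, 5.88, 0, 0, 0, 0.524], [16.2, 5.88, 0, 0, 0, 0.524]]]'
python3 nudge.py '[[[4, -0.6, 1.4, 0, 0, 0.13], [8, -1.2, 3, 0, 0, 0.26], [12, -1.8, 4.4, 0, 0, 0.4], [16.34, -2.24, 6, 0, 0, 0.524], [16.34, -2.24, 6, 0, 0, 0.524]]]'
python3 nudge.py '[[[0, 0, 0, 0, 0, 0], [0, 0, 0, 0, 0, 0], [0, 0, 0, 0, 0, 0]]]'
cat > wsamp.py <<'E'
from fit import *
import sys
np.set_printoptions(precision=1,suppress=True)
z0=float(sys.argv[1]); im,w=cloud("wrist")
m=((abs(w[...,2]-z0)<4)&(cv2.cvtColor(im,cv2.COLOR_RGB2HSV)[...,1]>50)).astype(np.uint8)
k,l,st,_=cv2.connectedComponentsWithStats(m)
for i in range(1,k):
    if st[i,4]>300:
        q=w[l==i]; c,r=cv2.minEnclosingCircle(q[:,:2].astype(np.float32)); print(st[i,4],q.mean(0),c,r)
E
python3 wsamp.py 45
python3 plan.py '[[465,193.5,30,94],[465,193.5,14,94]]'
```

```text
clock: 25.25
eef_pos: [579.0, 71.5, 230.3]
eef_rot: [-3.141, -0.001, 2.686]
wrist_force: [0.4, 0.3, 0.9]
finger_gap: 85.0
finger_force: 0.0
clock: 25.75
eef_pos: [519.6, 133.0, 230.9]
eef_rot: [3.141, 0.0, 2.164]
wrist_force: [-0.3, -0.4, 0.8]
finger_gap: 84.9
finger_force: 0.0
clock: 26.25
eef_pos: [464.8, 194.0, 199.9]
eef_rot: [-3.14, 0.0, 1.642]
wrist_force: [-0.3, -0.8, -0.6]
finger_gap: 85.2
finger_force: 0.0
clock: 26.55
eef_pos: [466.0, 192.8, 200.8]
eef_rot: [3.141, -0.0, 1.641]
wrist_force: [0.9, 0.2, -0.0]
finger_gap: 85.2
finger_force: 0.0
2427 [465.7 193.8  46.7] (465.78125, 193.2606964111328) 28.074554443359375
now [465.9 192.9 200.7] [180.  -0.  94.] gap 85.1 t 26.6
[465, 193.5, 30, 94] -> [  0.6  -0.9 170.7] [ 0. -0.  0.]
[465, 193.5, 14, 94] -> [ 0. -0. 16.] [0. 0. 0.]
```

Converted, 160 mm is 32, 140 mm is 28.

```bash
python3 nudge.py '[[[0.1, -0.06, 6, 0, 0, 0], [0.1, -0.06, 14, 0, 0, 0], [0.1, -0.06, 22, 0, 0, 0], [0.1, -0.06, 28, 0, 0, 0], [0.1, -0.06, 32, 0, 0, 0]]]'
python3 nudge.py '[[[0, 0, 1.6, 0, 0, 0], [0, 0, 3.2, 0, 0, 0], [0, 0, 4.6, 0, 0, 0], [0, 0, 5.2, 0, 0, 0], [0, 0, 5.2, 0, 0, 0]]]'
python3 nudge.py '[[[0, 0, 0, 0, 0, 0], [0, 0, 0, 0, 0, 0], [0, 0, 0, 0, 0, 0], [0, 0, 0, 0, 0, 0], [0, 0, 0, 0, 0, 0]]]' 50 40
python3 nudge.py '[[[0, 0, 0, 0, 0, 0], [0, 0, 0, 0, 0, 0], [0, 0, 0, 0, 0, 0]]]'
python3 nudge.py '[[[0, 0, -2, 0, 0, 0], [0, 0, -10, 0, 0, 0], [0, 0, -19, 0, 0, 0], [0, 0, -28, 0, 0, 0], [0, 0, -36, 0, 0, 0]]]'
python3 nudge.py '[[[0, 0, 0, 0, 0, 0], [0, 0, 0, 0, 0, 0]]]'
```

```text
clock: 27.1
eef_pos: [464.4, 193.4, 38.5]
eef_rot: [-3.14, 0.001, 1.641]
wrist_force: [1.2, 0.5, -0.3]
finger_gap: 84.9
finger_force: 0.0
clock: 27.6
eef_pos: [465.1, 194.0, 14.7]
eef_rot: [3.141, -0.0, 1.64]
wrist_force: [-0.5, -0.0, -0.1]
finger_gap: 84.7
finger_force: 0.0
clock: 28.1
eef_pos: [465.2, 194.0, 14.9]
eef_rot: [3.141, -0.0, 1.64]
wrist_force: [0.2, 0.6, 4.2]
finger_gap: 61.7
finger_force: 40.0
clock: 28.4
eef_pos: [465.1, 194.1, 14.8]
eef_rot: [3.141, -0.0, 1.64]
wrist_force: [-0.6, -0.8, 6.4]
finger_gap: 61.3
finger_force: 40.0
clock: 28.9
eef_pos: [464.5, 193.8, 197.0]
eef_rot: [3.141, -0.0, 1.64]
wrist_force: [1.2, 0.3, -2.5]
finger_gap: 61.0
finger_force: 40.0
clock: 29.1
eef_pos: [464.6, 193.9, 194.6]
eef_rot: [3.141, -0.0, 1.64]
wrist_force: [-1.0, -0.3, -4.0]
finger_gap: 61.6
finger_force: 40.0
```

```bash
python3 plan.py '[[550,122,215,94],[634.7,49.3,215,94],[634.7,49.3,156,94]]'
```

```text
now [464.6 193.9 194.6] [180.  -0.  94.] gap 61.6 t 29.1
[550, 122, 215, 94] -> [-77.6  80.2 -20.4] [ 0.    -0.    -0.001]
[634.7, 49.3, 215, 94] -> [-78.4  79.4   0. ] [0. 0. 0.]
[634.7, 49.3, 156, 94] -> [ 0. -0. 59.] [0. 0. 0.]
```

Converted, 138 mm is 27.6, -135 mm is -27.

```bash
python3 nudge.py '[[[-4, 4, -2, 0, 0, 0], [-9.6, 9.6, -4, 0, 0, 0], [-15.6, 15.8, -4.2, 0, 0, 0], [-22, 22.4, -4.2, 0, 0, 0], [-27, 27.6, -4.2, 0, 0, 0]]]'
python3 nudge.py '[[[-2.8, 2.8, 0, 0, 0, 0], [-4, 4.2, 0, 0, 0, 0], [-4.1, 4.3, 0, 0, 0, 0], [-4.1, 4.3, 0, 0, 0, 0], [-4.1, 4.3, 0, 0, 0, 0]]]'
python3 nudge.py '[[[0, 0, 0, 0, 0, 0], [0, 0, 0, 0, 0, 0], [0, 0, 0, 0, 0, 0]]]'
python3 plan.py '[[634.7,49.3,215,94],[634.7,49.3,156,94]]'
```

```text
clock: 29.6
eef_pos: [612.6, 66.9, 212.9]
eef_rot: [-3.138, 0.0, 1.639]
wrist_force: [0.1, 0.3, -4.5]
finger_gap: 61.4
finger_force: 40.0
clock: 30.1
eef_pos: [634.1, 50.8, 215.5]
eef_rot: [-3.141, -0.0, 1.641]
wrist_force: [-0.2, -0.1, -3.2]
finger_gap: 61.2
finger_force: 40.0
clock: 30.4
eef_pos: [634.6, 50.1, 215.7]
eef_rot: [3.141, 0.0, 1.64]
wrist_force: [0.0, -0.7, -3.9]
finger_gap: 61.5
finger_force: 40.0
now [634.6  50.1 215.7] [180.   0.  94.] gap 61.5 t 30.4
[634.7, 49.3, 215, 94] -> [-0.8  0.   0.7] [ 0.  0. -0.]
[634.7, 49.3, 156, 94] -> [ 0. -0. 59.] [0. 0. 0.]
```

Converted, 52 mm is 10.4, 42 mm is 8.4.

```bash
python3 nudge.py '[[[-0.1, 0, 1.2, 0, 0, 0], [-0.14, 0, 3.6, 0, 0, 0], [-0.14, 0, 6, 0, 0, 0], [-0.14, 0, 8.4, 0, 0, 0], [-0.14, 0, 10.4, 0, 0, 0]]]'
python3 nudge.py '[[[0, 0, 0.6, 0, 0, 0], [0, 0, 1, 0, 0, 0], [0, 0, 1.4, 0, 0, 0], [0, 0, 1.8, 0, 0, 0], [0, 0, 2, 0, 0, 0]]]'
python3 nudge.py '[[[0, 0, 0.1, 0, 0, 0], [0, 0, 0.2, 0, 0, 0], [0, 0, 0.2, 0, 0, 0]]]'
```

```text
clock: 30.9
eef_pos: [634.5, 49.1, 161.8]
eef_rot: [-3.14, -0.0, 1.64]
wrist_force: [-0.6, -0.3, -3.2]
finger_gap: 61.6
finger_force: 40.0
clock: 31.4
eef_pos: [634.9, 49.2, 153.6]
eef_rot: [3.141, 0.0, 1.64]
wrist_force: [-0.1, -0.3, -3.4]
finger_gap: 61.4
finger_force: 40.0
clock: 31.7
eef_pos: [634.9, 49.1, 152.9]
eef_rot: [3.141, 0.0, 1.64]
wrist_force: [-1.1, 0.7, -1.6]
finger_gap: 61.4
finger_force: 40.0
```

```bash
python3 nudge.py '[[[0, 0, 0.14, 0, 0, 0], [0, 0, 0.14, 0, 0, 0]]]'
python3 nudge.py '[[[0, 0, 0, 0, 0, 0], [0, 0, 0, 0, 0, 0], [0, 0, 0, 0, 0, 0]]]' 72
python3 nudge.py '[[[0, 0, -2, 0, 0, 0], [0, 0, -8, 0, 0, 0], [0, 0, -14, 0, 0, 0], [0, 0, -17, 0, 0, 0], [0, 0, -17, 0, 0, 0]]]'
python3 nudge.py '[[[0, 0, 0, 0, 0, 0], [0, 0, 0, 0, 0, 0]]]'
python3 samp.py; python3 wsamp.py 183; python3 plan.py '[[550,-80,220,94],[452.5,-199.5,200,94],[452.5,-199.5,40,94],[452.5,-199.5,14.5,94]]'
```

```text
clock: 31.9
eef_pos: [634.9, 49.2, 152.8]
eef_rot: [3.141, 0.0, 1.64]
wrist_force: [-3.0, -0.4, 5.8]
finger_gap: 61.5
finger_force: 40.0
clock: 32.2
eef_pos: [634.9, 49.1, 151.9]
eef_rot: [3.141, 0.0, 1.64]
wrist_force: [-0.9, -0.5, -0.0]
finger_gap: 71.7
finger_force: 0.0
clock: 32.7
eef_pos: [635.6, 49.2, 240.0]
eef_rot: [3.137, 0.0, 1.64]
wrist_force: [0.2, 0.8, 0.2]
finger_gap: 71.6
finger_force: 0.0
clock: 32.9
eef_pos: [634.4, 49.1, 235.6]
eef_rot: [-3.14, -0.0, 1.64]
wrist_force: [-0.1, 0.2, 0.3]
finger_gap: 71.8
finger_force: 0.0
scene 58 [ 444.3 -204.8   46.4] [ 450.  -200.3   45.7] [54.7 53.5  6.2]
side 41 [ 869.2 -455.2   44.9] [ 867.5 -456.6   44.8] [27.2 80.4  7.4]
side 205 [ 451.9 -200.5   45.5] [ 451.8 -200.3   45.3] [54.8 53.5  7.3]
4792 [634.9  49.3 184.7] (634.8018798828125, 48.45360565185547) 28.535572052001953
now [634.6  49.1 235.9] [-179.9   -0.    94. ] gap 72.0 t 33.0
[550, -80, 220, 94] -> [-123.   -93.3   16.1] [-0.001 -0.    -0.001]
[452.5, -199.5, 200, 94] -> [-112.4 -105.6   20. ] [0. 0. 0.]
[452.5, -199.5, 40, 94] -> [  0.  -0. 160.] [0. 0. 0.]
[452.5, -199.5, 14.5, 94] -> [ 0.  -0.  25.5] [0. 0. 0.]
```

```bash
python3 nudge.py '[[[-5, -3.8, 0.8, 0, 0, 0], [-11, -8.4, 1.6, 0, 0, 0], [-17.6, -13.4, 2.4, 0, 0, 0], [-24.6, -18.6, 3.2, 0, 0, 0], [-31, -24.6, 3.2, 0, 0, 0]]]' 85
python3 nudge.py '[[[-6.6, -6.2, 1.2, 0, 0, 0], [-13, -12, 3.2, 0, 0, 0], [-16, -15.2, 4, 0, 0, 0], [-16.08, -15.2, 4, 0, 0, 0], [-16.08, -15.2, 4, 0, 0, 0]]]'
python3 nudge.py '[[[0, 0, 0, 0, 0, 0], [0, 0, 0, 0, 0, 0], [0, 0, 0, 0, 0, 0]]]'
python3 wsamp.py 45
python3 plan.py '[[452.5,-200,40,94],[452.5,-200,14.5,94]]'
```

```text
clock: 33.55
eef_pos: [521.5, -115.2, 219.9]
eef_rot: [-3.14, -0.0, 1.64]
wrist_force: [0.8, -0.9, 1.2]
finger_gap: 85.1
finger_force: 0.0
clock: 34.05
eef_pos: [452.7, -199.4, 200.9]
eef_rot: [3.141, -0.0, 1.639]
wrist_force: [0.7, -0.1, -0.6]
finger_gap: 84.9
finger_force: 0.0
clock: 34.35
eef_pos: [453.0, -198.8, 200.9]
eef_rot: [3.142, -0.0, 1.641]
wrist_force: [-0.3, -0.6, 0.1]
finger_gap: 85.0
finger_force: 0.0
2418 [ 451.7 -199.9   46.7] (451.5854187011719, -200.50462341308594) 28.229644775390625
now [ 452.8 -198.9  200.8] [-180.   -0.   94.] gap 85.2 t 34.4
[452.5, -200, 40, 94] -> [ -1.   -0.4 160.8] [-0. -0.  0.]
[452.5, -200, 14.5, 94] -> [ 0.  -0.  25.5] [0. 0. 0.]
```

Converted, 160 mm is 32, 140 mm is 28.

```bash
python3 nudge.py '[[[-0.2, -0.18, 6, 0, 0, 0], [-0.2, -0.18, 14, 0, 0, 0], [-0.2, -0.18, 22, 0, 0, 0], [-0.2, -0.18, 28, 0, 0, 0], [-0.2, -0.18, 32, 0, 0, 0]]]'
python3 nudge.py '[[[0, 0, 1.6, 0, 0, 0], [0, 0, 3.2, 0, 0, 0], [0, 0, 4.6, 0, 0, 0], [0, 0, 5.2, 0, 0, 0], [0, 0, 5.2, 0, 0, 0]]]'
python3 nudge.py '[[[0, 0, 0, 0, 0, 0], [0, 0, 0, 0, 0, 0], [0, 0, 0, 0, 0, 0], [0, 0, 0, 0, 0, 0], [0, 0, 0, 0, 0, 0]]]' 50 40
python3 nudge.py '[[[0, 0, 0, 0, 0, 0], [0, 0, 0, 0, 0, 0], [0, 0, 0, 0, 0, 0]]]'
python3 nudge.py '[[[0, 0, -2, 0, 0, 0], [0, 0, -10, 0, 0, 0], [0, 0, -19, 0, 0, 0], [0, 0, -29, 0, 0, 0], [0, 0, -39, 0, 0, 0]]]'
python3 nudge.py '[[[0, 0, 0, 0, 0, 0], [0, 0, 0, 0, 0, 0]]]'
python3 plan.py '[[550,-115,215,94],[640.5,-34.5,215,94]]'
```

```text
clock: 34.9
eef_pos: [451.1, -199.8, 38.7]
eef_rot: [-3.14, -0.001, 1.64]
wrist_force: [0.9, 0.2, 0.2]
finger_gap: 85.0
finger_force: 0.0
clock: 35.4
eef_pos: [451.8, -200.5, 15.0]
eef_rot: [3.141, 0.0, 1.64]
wrist_force: [0.1, -0.2, -0.2]
finger_gap: 84.8
finger_force: 0.0
clock: 35.9
eef_pos: [451.8, -200.6, 15.1]
eef_rot: [3.141, 0.0, 1.64]
wrist_force: [-0.7, 0.4, 3.3]
finger_gap: 61.5
finger_force: 40.0
clock: 36.2
eef_pos: [451.8, -200.6, 15.1]
eef_rot: [3.141, 0.0, 1.64]
wrist_force: [-1.0, 0.2, 5.8]
finger_gap: 61.4
finger_force: 40.0
clock: 36.7
eef_pos: [451.0, -200.1, 212.0]
eef_rot: [-3.141, -0.0, 1.64]
wrist_force: [0.5, -0.7, -4.1]
finger_gap: 61.5
finger_force: 40.0
clock: 36.9
eef_pos: [451.5, -200.4, 210.1]
eef_rot: [3.141, 0.001, 1.64]
wrist_force: [-0.1, 0.6, -3.3]
finger_gap: 61.2
finger_force: 40.0
now [ 451.5 -200.4  210.1] [180.   0.  94.] gap 61.2 t 36.9
[550, -115, 215, 94] -> [ 78.4 104.1  -4.8] [ 0.001  0.001 -0.001]
[640.5, -34.5, 215, 94] -> [74.  95.9  0. ] [0. 0. 0.]
```

Converted, 173 mm is 34.6, 141 mm is 28.2.

```bash
python3 nudge.py '[[[4, 5.2, -1, 0, 0, 0], [9.6, 12.4, -1, 0, 0, 0], [15.6, 20.4, -1, 0, 0, 0], [21.6, 28.2, -1, 0, 0, 0], [26.4, 34.6, -1, 0, 0, 0]]]'
python3 nudge.py '[[[2.8, 3.6, 0, 0, 0, 0], [4, 5.2, 0, 0, 0, 0], [4.08, 5.4, 0, 0, 0, 0], [4.08, 5.4, 0, 0, 0, 0], [4.08, 5.4, 0, 0, 0, 0]]]'
python3 nudge.py '[[[0, 0, 0, 0, 0, 0], [0, 0, 0, 0, 0, 0], [0, 0, 0, 0, 0, 0]]]'
python3 plan.py '[[640.5,-34.5,215,94],[640.5,-34.5,153,94]]'
```

```text
clock: 37.4
eef_pos: [615.8, -54.7, 212.0]
eef_rot: [-3.137, -0.001, 1.641]
wrist_force: [-0.5, 0.0, -3.3]
finger_gap: 61.2
finger_force: 40.0
clock: 37.9
eef_pos: [640.0, -35.7, 214.8]
eef_rot: [-3.141, 0.0, 1.639]
wrist_force: [-0.7, -0.6, -2.8]
finger_gap: 61.6
finger_force: 40.0
clock: 38.2
eef_pos: [640.6, -35.0, 215.1]
eef_rot: [3.141, 0.0, 1.639]
wrist_force: [1.2, -0.6, -2.9]
finger_gap: 61.6
finger_force: 40.0
now [640.6 -35.  215.1] [180.    0.   93.9] gap 61.6 t 38.2
[640.5, -34.5, 215, 94] -> [ 0.5 -0.   0.1] [ 0.     0.    -0.001]
[640.5, -34.5, 153, 94] -> [ 0. -0. 62.] [0. 0. 0.]
```

Converted, 52 mm is 10.4, 42 mm is 8.4.

```bash
python3 nudge.py '[[[0.06, 0, 1.2, 0, 0, 0], [0.06, 0, 3.6, 0, 0, 0], [0.06, 0, 6, 0, 0, 0], [0.06, 0, 8.4, 0, 0, 0], [0.06, 0, 10.4, 0, 0, 0]]]'
python3 nudge.py '[[[0, 0, 0.6, 0, 0, 0], [0, 0, 1, 0, 0, 0], [0, 0, 1.4, 0, 0, 0], [0, 0, 1.8, 0, 0, 0], [0, 0, 2, 0, 0, 0]]]'
python3 nudge.py '[[[0, 0, 0.1, 0, 0, 0], [0, 0, 0.2, 0, 0, 0], [0, 0, 0.2, 0, 0, 0]]]'
```

```text
clock: 38.7
eef_pos: [640.4, -34.3, 161.1]
eef_rot: [-3.14, -0.0, 1.64]
wrist_force: [0.1, 0.2, -2.3]
finger_gap: 61.5
finger_force: 40.0
clock: 39.2
eef_pos: [640.8, -34.4, 153.1]
eef_rot: [3.141, 0.0, 1.64]
wrist_force: [-4.3, 0.3, 5.9]
finger_gap: 61.4
finger_force: 40.0
clock: 39.5
eef_pos: [640.8, -34.4, 153.1]
eef_rot: [3.141, 0.0, 1.64]
wrist_force: [-3.3, -0.3, 6.2]
finger_gap: 61.5
finger_force: 40.0
```

Converted, -85 mm is -17, -70 mm is -14.

```bash
python3 nudge.py '[[[0, 0, 0, 0, 0, 0], [0, 0, 0, 0, 0, 0], [0, 0, 0, 0, 0, 0]]]' 72
python3 nudge.py '[[[0, 0, -2, 0, 0, 0], [0, 0, -8, 0, 0, 0], [0, 0, -14, 0, 0, 0], [0, 0, -17, 0, 0, 0], [0, 0, -17, 0, 0, 0]]]'
python3 nudge.py '[[[0, 0, 0, 0, 0, 0], [0, 0, 0, 0, 0, 0]]]' 40
python3 wsamp.py 183
cat > lean.py <<'E'
from fit import *
np.set_printoptions(precision=1,suppress=True)
for n in("scene","side"):
    im,w=cloud(n); save(im,n+"c"); np.savez(n+"c.npz",im=im,w=w)
    X=w.reshape(-1,3)
    def line(m,t):
        q=X[m]; c=q.mean(0); d=np.linalg.svd(q[:,:2]-c[:2],full_matrices=0)[2][0]; d*=np.sign(d[1])
        s=(q[:,:2]-c[:2])@d; mid=c[:2]+d*(s.max()+s.min())/2
        print(n,t,len(q),mid,"z",c[2],"dir",np.degrees(np.arctan2(d[1],d[0])),"len",np.ptp(s))
    box=(abs(X[:,0]-430)<80)&(abs(X[:,1]-365)<70)
    for a,b,t in((350,430,"near"),(430,500,"far")):
        g=box&(X[:,0]>a)&(X[:,0]<b)
        line(g&(X[:,2]>143)&(X[:,2]<150),t+" top"); line(g&(X[:,2]>50)&(X[:,2]<140),t+" face")
    line((abs(X[:,0]-443)<60)&(abs(X[:,1]+345)<115)&(X[:,2]>83)&(X[:,2]<92),"rail")
    g=(abs(X[:,0]-443)<90)&(abs(X[:,1]+345)<120)&(X[:,2]>3)&(X[:,2]<9)
    print("mat",X[g].min(0),X[g].max(0))
E
python3 lean.py; python3 plan.py '[[540,150,230,95]]'
```

```text
clock: 39.8
eef_pos: [640.8, -34.3, 151.9]
eef_rot: [3.141, 0.0, 1.64]
wrist_force: [0.4, 0.2, -0.3]
finger_gap: 71.7
finger_force: 0.0
clock: 40.3
eef_pos: [641.5, -34.4, 240.0]
eef_rot: [3.137, 0.001, 1.64]
wrist_force: [0.5, -1.4, -0.2]
finger_gap: 72.3
finger_force: 0.0
clock: 40.5
eef_pos: [640.3, -34.3, 235.5]
eef_rot: [-3.14, -0.0, 1.64]
wrist_force: [-0.7, 0.6, 0.2]
finger_gap: 59.5
finger_force: 0.0
6408 [634.8  49.3 184.7] (634.8882446289062, 48.711082458496094) 28.3807373046875
4827 [640.8 -33.3 184.7] (640.73876953125, -34.16857147216797) 28.48930549621582
scene near top 91 [396.  361.5] z 145.77258876460212 dir 97.95659627179381 len 79.18395747037846
scene near face 415 [397.7 361.4] z 120.6296649233844 dir 97.61431965206062 len 80.48719561876095
scene far top 99 [465.4 370. ] z 145.62363674238833 dir 97.8436779575354 len 77.138376182558
scene far face 992 [467.3 371.2] z 95.8417008526855 dir 97.39469742420613 len 80.43107604758899
scene rail 115 [ 445.1 -347.4] z 86.24109686700884 dir 93.81776555713014 len 181.65494087706173
mat [ 354.8 -464.8    3. ] [ 532.3 -225.8    
[... 272 characters left out ...]
 230, 95] -> [190.8 -87.5   6.1] [-0.001 -0.    -0.018]lean.py:7: RuntimeWarning: Mean of empty slice.
  q=X[m]; c=q.mean(0); d=np.linalg.svd(q[:,:2]-c[:2],full_matrices=0)[2][0]; d*=np.sign(d[1])
  ret = um.true_divide(
Traceback (most recent call last):
  File "lean.py", line 13, in <module>
    line(g&(X[:,2]>143)&(X[:,2]<150),t+" top"); line(g&(X[:,2]>50)&(X[:,2]<140),t+" face")
    ~~~~^^^^^^^^^^^^^^^^^^^^^^^^^^^^^^^^^^^^^^
  File "lean.py", line 7, in line
    q=X[m]; c=q.mean(0); d=np.linalg.svd(q[:,:2]-c[:2],full_matrices=0)[2][0]; d*=np.sign(d[1])
                           ~~~~~~~~~~~~~~~~~~~~~~~~~~~~~~~~~~~~~~~~~~~~~~~^^^
IndexError: index 0 is out of bounds for axis 0 with size 0
```

```bash
python3 plan.py '[[560,150,230,94],[465,370,210,97.6]]'
python3 nudge.py '[[[7, -2.8, 0.2, 0, 0, 0], [15, -6.2, 0.6, 0, 0, 0], [23, -9.4, 1, 0, 0, 0], [31, -11, 1.2, 0, 0, 0], [37.8, -13.4, 1.2, 0, 0, 0]]]'
python3 nudge.py '[[[8, -3, 0, 0, 0, -0.02], [16, -6.4, 0, 0, 0, -0.04], [24, -10, 0.6, 0, 0, -0.06], [32, -12.4, 1.2, 0, 0, -0.063], [40, -15, 2, 0, 0, -0.063]]]'
python3 nudge.py '[[[0, 0, 0, 0, 0, 0], [0, 0, 0, 0, 0, 0]]]'
python3 plan.py '[[465,370,210,97.6]]'
```

```text
now [640.5 -34.3 235.9] [-179.9   -0.    94. ] gap 47.3 t 40.6
[560, 150, 230, 94] -> [189.4 -67.6   6.1] [-0.001 -0.    -0.001]
[465, 370, 210, 97.6] -> [226.1 -79.4  20. ] [-0.     0.    -0.063]
clock: 41.15
eef_pos: [559.9, 151.3, 230.4]
eef_rot: [-3.141, -0.0, 1.64]
wrist_force: [1.3, 0.7, -0.1]
finger_gap: 39.8
finger_force: 0.0
clock: 41.65
eef_pos: [471.3, 345.4, 220.6]
eef_rot: [3.142, 0.0, 1.703]
wrist_force: [-0.8, -0.7, -0.5]
finger_gap: 40.1
finger_force: 0.0
clock: 41.85
eef_pos: [471.8, 344.4, 220.3]
eef_rot: [-3.141, 0.001, 1.704]
wrist_force: [0.5, -1.4, 0.1]
finger_gap: 40.1
finger_force: 0.0
now [471.8 344.4 220.3] [-180.     0.    97.7] gap 40.1 t 41.9
[465, 370, 210, 97.6] -> [26.3 -3.3 10.3] [-0.001  0.001  0.001]
```

Converted, 26 mm is 5.2, 15 mm is 3.

```bash
python3 nudge.py '[[[3, -0.4, 1, 0, 0, 0], [5.2, -0.6, 2, 0, 0, 0], [5.2, -0.6, 2, 0, 0, 0], [5.2, -0.6, 2, 0, 0, 0], [5.2, -0.6, 2, 0, 0, 0]]]'
cat > wtop.py <<'E'
from fit import *
np.set_printoptions(precision=1,suppress=True)
im,w=cloud("wrist"); save(im,"wtop"); z=w[...,2]
m=((z>138)&(z<152)&(w[...,1]>300)&(w[...,1]<430)&(w[...,0]>370)&(w[...,0]<490)).astype(np.uint8)
k,l,st,_=cv2.connectedComponentsWithStats(m)
for i in range(1,k):
    if st[i,4]>80:
        q=w[l==i]; q=q[q[:,2]>np.median(q[:,2])-2.5]; c,sz,a=cv2.minAreaRect(q[:,:2].astype(np.float32)); print(st[i,4],q.mean(0),c,sz,a)
E
python3 wtop.py; python3 plan.py '[[465,370,160,97.6],[465,370,102,97.6]]'
```

```text
clock: 42.35
eef_pos: [466.0, 369.0, 211.0]
eef_rot: [3.141, 0.0, 1.702]
wrist_force: [-0.1, 0.4, 0.7]
finger_gap: 39.8
finger_force: 0.0
1450 [395.5 363.8 147.2] (395.342041015625, 361.89056396484375) (8.394990921020508, 79.85675048828125) 7.660677433013916
1176 [464.6 372.  147.1] (464.6175231933594, 370.3328552246094) (7.9628143310546875, 79.95001983642578) 7.773521900177002
now [466. 369. 211.] [180.   -0.   97.5] gap 39.5 t 42.4
[465, 370, 160, 97.6] -> [ 1.1 -0.9 51. ] [ 0.    -0.    -0.001]
[465, 370, 102, 97.6] -> [ 0. -0. 58.] [0. 0. 0.]
```

View pics/wtop.png

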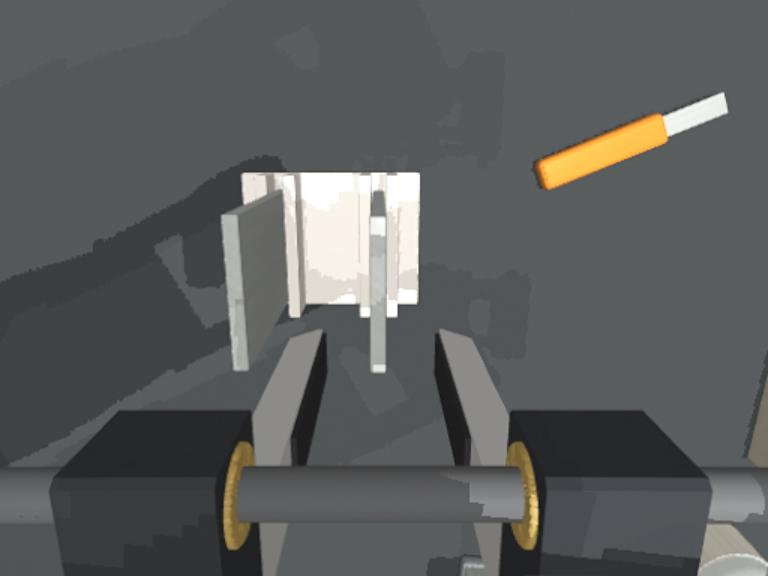

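The far plate's top edge is centred between the fingers (378,295 px), and the near plate is at (255,280), as measured.

Converted, -1 mm is -0.2, 1 mm is 0.2.

```bash
python3 nudge.py '[[[0.2, -0.2, 3, 0, 0, 0], [0.26, -0.26, 9, 0, 0, 0], [0.26, -0.26, 15, 0, 0, 0], [0.26, -0.26, 19, 0, 0, 0], [0.26, -0.26, 21, 0, 0, 0]]]' 36
python3 nudge.py '[[[0, 0, 0, 0, 0, 0], [0, 0, 0, 0, 0, 0], [0, 0, 0, 0, 0, 0]]]'
python3 plan.py '[[464.6,370.3,106,97.7]]'
python3 nudge.py '[[[0, 0, 0, 0, 0, 0], [0, 0, 0, 0, 0, 0], [0, 0, 0, 0, 0, 0], [0, 0, 0, 0, 0, 0], [0, 0, 0, 0, 0, 0]]]' 0 55
python3 nudge.py '[[[0, 0, 0, 0, 0, 0], [0, 0, 0, 0, 0, 0]]]'
python3 nudge.py '[[[0, 0, -1, 0, 0, 0], [0, 0, -3, 0, 0, 0], [0, 0, -6, 0, 0, 0], [0, 0, -12, 0, 0, 0], [0, 0, -19, 0, 0, 0]]]'
python3 nudge.py '[[[0, 0, 0, 0, 0, 0], [0, 0, 0, 0, 0, 0]]]'
```

```text
clock: 42.9
eef_pos: [464.0, 369.8, 104.2]
eef_rot: [-3.14, 0.001, 1.702]
wrist_force: [0.3, -0.2, 0.2]
finger_gap: 36.1
finger_force: 0.0
clock: 43.2
eef_pos: [464.9, 370.7, 107.2]
eef_rot: [3.14, -0.001, 1.703]
wrist_force: [0.6, 0.1, 0.1]
finger_gap: 36.2
finger_force: 0.0
now [464.9 370.7 107.2] [ 1.799e+02 -1.000e-01  9.760e+01] gap 36.2 t 43.2
[464.6, 370.3, 106, 97.7] -> [-0.4 -0.3  1.2] [ 0.002 -0.001 -0.002]
clock: 43.7
eef_pos: [464.5, 370.5, 106.0]
eef_rot: [3.141, -0.0, 1.703]
wrist_force: [-0.4, -0.5, 0.1]
finger_gap: 7.5
finger_force: 55.0
clock: 43.9
eef_pos: [464.4, 370.5, 105.9]
eef_rot: [3.141, -0.0, 1.703]
wrist_force: [0.8, 1.2, 1.6]
finger_gap: 7.7
finger_force: 55.0
clock: 44.4
eef_pos: [463.9, 370.2, 202.2]
eef_rot: [-3.14, 0.001, 1.703]
wrist_force: [0.7, -0.4, -4.4]
finger_gap: 7.9
finger_force: 55.0
clock: 44.6
eef_pos: [464.3, 370.5, 201.3]
eef_rot: [3.141, -0.0, 1.703]
wrist_force: [-0.6, -0.5, -4.8]
finger_gap: 8.0
finger_force: 55.0
```

```bash
python3 plan.py '[[410,190,201,97.7],[410,0,201,97],[440,-190,201,96],[492,-340,201,93.8],[492.8,-388.3,195,93.8],[480,-389,165,93.8,-25]]'
python3 nudge.py '[[[-6, -1, 0, 0, 0, 0], [-14, -2.4, 0, 0, 0, 0], [-23, -4, 0, 0, 0, 0], [-32, -5, 0, 0, 0, 0], [-40, -6, 0, 0, 0, 0]]]'
python3 nudge.py '[[[-8, 0, 0, 0, 0, 0], [-16, 0, 0, 0, 0, 0], [-24, 0, 0, 0, 0, 0], [-32, 0, 0, 0, 0, 0], [-40, 0, 0, 0, 0, 0]]]'
python3 plan.py '[[440,-190,201,96],[492,-340,201,93.8]]'
```

```text
now [464.3 370.5 201.3] [179.9  -0.   97.6] gap 8.0 t 44.6
[410, 190, 201, 97.7] -> [-1.717e+02 -7.760e+01  1.000e-01] [ 0.001 -0.    -0.002]
[410, 0, 201, 97] -> [-188.3  -25.5   -0. ] [ 0.    -0.     0.012]
[440, -190, 201, 96] -> [-192.2    6.6    0. ] [ 0.    -0.     0.017]
[492, -340, 201, 93.8] -> [-154.6   36.     0. ] [ 0.    -0.     0.038]
[492.8, -388.3, 195, 93.8] -> [-48.2  -2.4   6. ] [0. 0. 0.]
[480, -389, 165, 93.8, -25] -> [  0.1 -12.8  30. ] [-0.436  0.    -0.   ]
clock: 45.1
eef_pos: [459.9, 166.2, 199.3]
eef_rot: [-3.139, 0.001, 1.703]
wrist_force: [0.8, 0.7, -3.9]
finger_gap: 7.5
finger_force: 55.0
clock: 45.6
eef_pos: [486.5, -31.6, 199.4]
eef_rot: [-3.139, -0.001, 1.703]
wrist_force: [0.9, -0.3, -3.9]
finger_gap: 7.7
finger_force: 55.0
now [486.5 -31.6 199.4] [-179.9   -0.    97.6] gap 7.7 t 45.6
[440, -190, 201, 96] -> [-150.9  -66.9   -1.6] [-0.002 -0.001  0.027]
[492, -340, 201, 93.8] -> [-154.6   36.     0. ] [ 0.    -0.     0.038]
```

```bash
python3 nudge.py '[[[-8, -1.6, 0, 0, 0, 0.01], [-16, -3.2, 0, 0, 0, 0.02], [-24, -5, 0, 0, 0, 0.03], [-32, -6.4, 0, 0, 0, 0.05], [-40, -8, 0, 0, 0, 0.066]]]'
python3 nudge.py '[[[-4, 0, 0, 0, 0, 0], [-8, 0, 0, 0, 0, 0], [-11, 0, 0, 0, 0, 0], [-12, 0, 0, 0, 0, 0], [-12, 0, 0, 0, 0, 0]]]'
python3 nudge.py '[[[0, 0, 0, 0, 0, 0], [0, 0, 0, 0, 0, 0]]]'
python3 plan.py '[[492.8,-388.3,195,93.8],[480,-389,165,93.8,-25]]'
```

```text
clock: 46.1
eef_pos: [473.0, -234.9, 199.3]
eef_rot: [-3.139, -0.002, 1.636]
wrist_force: [0.3, 0.4, -4.3]
finger_gap: 7.9
finger_force: 55.0
clock: 46.6
eef_pos: [477.7, -293.3, 200.1]
eef_rot: [-3.141, -0.001, 1.636]
wrist_force: [-0.0, 0.0, -5.3]
finger_gap: 7.9
finger_force: 55.0
clock: 46.8
eef_pos: [478.0, -292.7, 200.9]
eef_rot: [3.142, -0.0, 1.638]
wrist_force: [-0.2, -0.7, -5.0]
finger_gap: 7.7
finger_force: 55.0
now [ 478.  -292.7  200.9] [180.   -0.   93.8] gap 7.7 t 46.8
[492.8, -388.3, 195, 93.8] -> [-96.4   8.4   5.9] [ 0.    -0.     0.001]
[480, -389, 165, 93.8, -25] -> [  0.1 -12.8  30. ] [-0.436  0.    -0.   ]
```

```bash
cat > rail.py <<'E'
from fit import *
np.set_printoptions(precision=2,suppress=True)
for n in("wrist","scene","side"):
    im,w=cloud(n)
    if n=="wrist": save(im,"rail")
    X=w.reshape(-1,3)
    q=X[(abs(X[:,0]-443)<30)&(abs(X[:,1]+345)<80)&(X[:,2]>70)&(X[:,2]<90)]
    if len(q)<20: print(n,len(q)); continue
    k=np.polyfit(q[:,1],q[:,0],1); t=q[q[:,2]>84.5]
    print(n,len(q),"x at y=-347.4:",np.polyval(k,-347.4),"slope deg",np.degrees(np.arctan(-k[0])),"top",t.mean(0),np.polyval(np.polyfit(t[:,1],t[:,0],1),-347.4))
    # circle fit in the cross-section (perp. to rail), radius 6
    u=q[:,0]-np.polyval([k[0],0],q[:,1]+347.4)
    r=least_squares(lambda p:np.hypot(u-p[0],q[:,2]-p[1])-6,[443,80],loss="soft_l1"); print("  circle",r.x,r.cost/len(q))
E
python3 rail.py
```

```text
wrist 1498 x at y=-347.4: 443.5028875125933 slope deg 3.398628156792082 top [ 441.49 -317.39   86.53] 443.4013346337099
  circle [443.14  81.28] 0.16166654681470133
scene 67 x at y=-347.4: 445.05740401873624 slope deg 4.12267012387198 top [ 444.88 -355.86   86.83] 444.26069213384443
  circle [441.66  81.9 ] 0.7786434541720448
side 240 x at y=-347.4: 440.67367386003684 slope deg 4.273971785115419 top [ 441.04 -345.73   86.31] 441.16667022643634
  circle [442.64  80.47] 0.8247910456522488
```

View pics/rail.png

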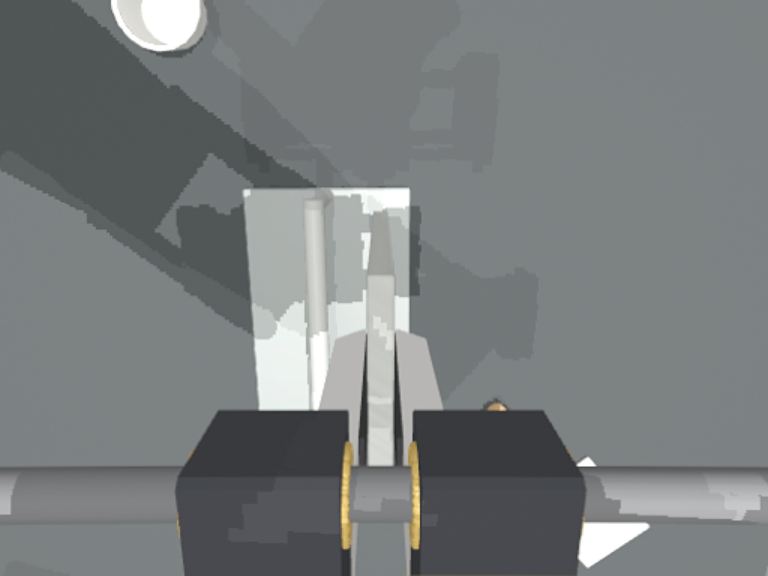

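```bash
python3 plan.py '[[480.7,-389,195,93.8],[480.7,-389,195,93.8,-25],[460.3,-390.3,112,93.8,-25],[449.3,-391.1,99.2,93.8,-25]]'
python3 nudge.py '[[[-4, 0, 0.2, 0, 0, 0], [-10, -0.2, 0.6, 0, 0, 0], [-16, -0.6, 1, 0, 0, 0], [-19.2, -0.74, 1.2, 0, 0, 0], [-19.2, -0.74, 1.2, 0, 0, 0]]]'
python3 nudge.py '[[[0, 0, 0, -0.08, 0, 0], [0, 0, 0, -0.18, 0, 0], [0, 0, 0, -0.3, 0, 0], [0, 0, 0, -0.4, 0, 0], [0, 0, 0, -0.436, 0, 0]]]'
python3 nudge.py '[[[0, 0, 0, 0, 0, 0], [0, 0, 0, 0, 0, 0], [0, 0, 0, 0, 0, 0]]]'
python3 plan.py '[[460.3,-390.3,112,93.8,-25],[449.3,-391.1,99.2,93.8,-25]]'
```

```text
now [ 478. -293.  201.] [180.    0.   93.8] gap 7.8 t 47.0
[480.7, -389, 195, 93.8] -> [-96.   -3.7   6. ] [0. 0. 0.]
[480.7, -389, 195, 93.8, -25] -> [0. 0. 0.] [-0.436  0.    -0.   ]
[460.3, -390.3, 112, 93.8, -25] -> [  0.1 -53.6  66.6] [0. 0. 0.]
[449.3, -391.1, 99.2, 93.8, -25] -> [ -0.1 -15.4   6.9] [0. 0. 0.]
clock: 47.45
eef_pos: [480.1, -390.9, 194.2]
eef_rot: [-3.141, -0.0, 1.635]
wrist_force: [0.1, 0.2, -4.8]
finger_gap: 7.7
finger_force: 55.0
clock: 47.95
eef_pos: [479.7, -388.6, 194.8]
eef_rot: [2.703, -0.0, 1.636]
wrist_force: [0.1, -0.0, -4.4]
finger_gap: 7.4
finger_force: 55.0
clock: 48.25
eef_pos: [481.0, -389.1, 195.1]
eef_rot: [2.706, 0.0, 1.638]
wrist_force: [0.9, -0.2, -4.6]
finger_gap: 8.0
finger_force: 55.0
now [ 481.  -389.1  195.1] [155.1   0.   93.8] gap 8.0 t 48.2
[460.3, -390.3, 112, 93.8, -25] -> [  0.2 -53.8  66.6] [-0.001  0.     0.001]
[449.3, -391.1, 99.2, 93.8, -25] -> [ -0.1 -15.4   6.9] [0. 0. 0.]
```

Converted, 66.6 mm is 13.32, 55 mm is 11.

```bash
python3 nudge.py '[[[0, -1.6, 2, 0, 0, 0], [0, -4, 5, 0, 0, 0], [0, -6.4, 8, 0, 0, 0], [0, -9, 11, 0, 0, 0], [0, -10.76, 13.32, 0, 0, 0]]]'
python3 nudge.py '[[[0, 0, 0, 0, 0, 0], [0, 0, 0, 0, 0, 0]]]'
python3 nudge.py '[[[0, -0.6, 0.2, 0, 0, 0], [0, -1.2, 0.5, 0, 0, 0], [0, -1.8, 0.8, 0, 0, 0], [0, -2.2, 1, 0, 0, 0], [0, -2.4, 1.1, 0, 0, 0]]]'
python3 nudge.py '[[[0, 0, 0, 0, 0, 0], [0, 0, 0, 0, 0, 0]]]'
python3 plan.py '[[449.3,-391.1,99.2,93.8,-25]]'
```

```text
clock: 48.75
eef_pos: [459.3, -390.3, 109.6]
eef_rot: [2.707, -0.001, 1.637]
wrist_force: [1.1, 1.2, -3.8]
finger_gap: 7.7
finger_force: 55.0
clock: 48.95
eef_pos: [460.2, -390.9, 112.0]
eef_rot: [2.706, 0.0, 1.637]
wrist_force: [-0.6, -0.0, -3.2]
finger_gap: 7.9
finger_force: 55.0
clock: 49.45
eef_pos: [451.2, -391.4, 101.6]
eef_rot: [2.706, -0.0, 1.637]
wrist_force: [0.0, 0.2, -4.5]
finger_gap: 7.5
finger_force: 55.0
clock: 49.65
eef_pos: [451.4, -391.4, 101.8]
eef_rot: [2.705, 0.0, 1.637]
wrist_force: [-0.6, 0.4, -4.2]
finger_gap: 7.6
finger_force: 55.0
now [ 451.4 -391.4  101.8] [155.    0.   93.8] gap 7.6 t 49.6
[449.3, -391.1, 99.2, 93.8, -25] -> [ 0.5 -3.   1.5] [-0.  0. -0.]
```

```bash
python3 nudge.py '[[[0, -0.2, 0.1, 0, 0, 0], [0, -0.4, 0.2, 0, 0, 0], [0.06, -0.6, 0.3, 0, 0, 0], [0.06, -0.6, 0.3, 0, 0, 0]]]'
python3 nudge.py '[[[0, 0, 0.1, 0, 0, 0], [0, 0, 0.2, 0, 0, 0], [0, 0, 0.2, 0, 0, 0]]]'
```

```text
clock: 50.05
eef_pos: [449.3, -391.2, 99.0]
eef_rot: [2.706, -0.0, 1.637]
wrist_force: [0.7, 0.8, -4.3]
finger_gap: 7.2
finger_force: 55.0
clock: 50.35
eef_pos: [449.8, -391.2, 98.3]
eef_rot: [2.705, 0.0, 1.637]
wrist_force: [-0.7, 0.0, -3.2]
finger_gap: 7.9
finger_force: 55.0
```

Converted, 0.5 mm is 0.1, 1 mm is 0.2.

```bash
python3 nudge.py '[[[0, 0, 0.1, 0, 0, 0], [0, 0, 0.2, 0, 0, 0], [0, 0, 0.2, 0, 0, 0]]]'
python3 nudge.py '[[[0, -0.1, 0.06, 0, 0, 0], [0, -0.2, 0.1, 0, 0, 0], [0, -0.2, 0.1, 0, 0, 0]]]'
```

```text
clock: 50.65
eef_pos: [450.3, -391.5, 98.1]
eef_rot: [2.705, 0.001, 1.637]
wrist_force: [-5.0, 1.6, 4.9]
finger_gap: 7.2
finger_force: 55.0
clock: 50.95
eef_pos: [450.0, -391.6, 97.9]
eef_rot: [2.704, 0.001, 1.637]
wrist_force: [-4.4, 3.0, 11.2]
finger_gap: 7.7
finger_force: 55.0
```

Converted, -80 mm is -16, -8 mm is -1.6.

```bash
python3 nudge.py '[[[0, 0, 0, 0, 0, 0], [0, 0, 0, 0, 0, 0], [0, 0, 0, 0, 0, 0], [0, 0, 0, 0, 0, 0]]]' 34
python3 nudge.py '[[[0, 0, -1.6, 0, 0, 0], [0, 0, -5, 0, 0, 0], [0, 0, -10, 0, 0, 0], [0, 0, -16, 0, 0, 0], [0, 0, -22, 0, 0, 0]]]'
python3 nudge.py '[[[0, 0, 0, 0.12, 0, 0], [0, 0, 0, 0.25, 0, 0], [0, 0, 0, 0.38, 0, 0], [0, 0, 0, 0.436, 0, 0], [0, 0, 0, 0.436, 0, 0]]]'
python3 - <<'E'
from h import *
im,w=cloud("side"); save(im[180:340,180:400],"lean1",3.4)
E
python3 plan.py '[[400,-190,205,95],[395,0,205,96],[395,190,205,97.7],[395.3,361.9,205,97.7]]'
```

```text
clock: 51.35
eef_pos: [449.5, -391.3, 96.4]
eef_rot: [2.706, 0.0, 1.637]
wrist_force: [0.8, -0.2, 0.1]
finger_gap: 33.2
finger_force: 0.0
clock: 51.85
eef_pos: [402.4, -394.2, 197.5]
eef_rot: [2.706, 0.0, 1.637]
wrist_force: [0.2, 0.3, -0.0]
finger_gap: 34.1
finger_force: 0.0
clock: 52.35
eef_pos: [403.9, -393.9, 196.3]
eef_rot: [-3.141, 0.0, 1.638]
wrist_force: [0.6, 0.1, 0.1]
finger_gap: 34.5
finger_force: 0.0
now [ 403.5 -394.   196.1] [179.9  -0.   93.8] gap 33.9 t 52.4
[400, -190, 205, 95] -> [203.8  10.2  -8.9] [ 0.001 -0.    -0.02 ]
[395, 0, 205, 96] -> [189.7  11.6   0. ] [-0.     0.    -0.017]
[395, 190, 205, 97.7] -> [189.   19.9   0. ] [-0.    0.   -0.03]
[395.3, 361.9, 205, 97.7] -> [170.3  23.3   0. ] [0. 0. 0.]
```

View pics/lean1.png

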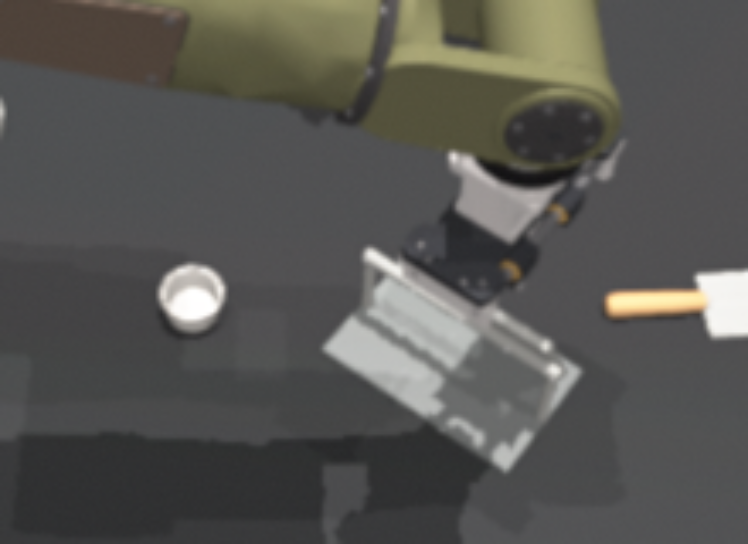

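The gripper hides the plate in this view (its edge shows near (545,360)); I check it once the arm is clear.

Converted, -6 mm is -1.2, 6 mm is 1.2.

```bash
python3 nudge.py '[[[7, 0.4, -0.6, 0, 0, 0], [15, 0.8, -1.2, 0, 0, 0], [24, 1.2, -1.8, 0, 0, -0.01], [33, 1.6, -1.8, 0, 0, -0.02], [40.8, 2, -1.8, 0, 0, -0.02]]]'
python3 nudge.py '[[[7.6, 0.4, 0, 0, 0, 0], [15.2, 0.8, 0, 0, 0, 0], [22.8, 1.4, 0, 0, 0, -0.01], [30.4, 1.8, 0, 0, 0, -0.017], [38, 2.32, 0, 0, 0, -0.017]]]'
python3 nudge.py '[[[7.6, 0.8, 0, 0, 0, 0], [15.2, 1.6, 0, 0, 0, 0], [22.8, 2.4, 0, 0, 0, -0.01], [30.4, 3.2, 0, 0, 0, -0.03], [37.8, 4, 0, 0, 0, -0.03]]]'
python3 nudge.py '[[[7.6, 1, 0, 0, 0, 0], [15.2, 2, 0, 0, 0, 0], [22.8, 3, 0, 0, 0, 0], [30, 4, 0, 0, 0, 0], [34, 4.6, 0, 0, 0, 0]]]'
python3 nudge.py '[[[0, 0, 0, 0, 0, 0], [0, 0, 0, 0, 0, 0], [0, 0, 0, 0, 0, 0]]]'
python3 wtop.py; python3 plan.py '[[395.3,361.9,106,97.7]]'
python3 - <<'E'
from fit import *
np.set_printoptions(precision=1,suppress=True)
ims=[]
for n in("scene","side"):
    im,w=cloud(n); X=w.reshape(-1,3)
    ims.append(im[95:215,120:290] if n=="scene" else im[220:340,240:410])
    l=(X-[442.9,-347.4,0]); c,s=np.cos(np.radians(3.8)),np.sin(np.radians(3.8)); l=np.c_[l[:,0]*c+l[:,1]*s,-l[:,0]*s+l[:,1]*c,l[:,2]]
    q=l[(abs(l[:,0])<80)&(l[:,1]>-82)&(l[:,1]<-6)&(l[:,2]>20)&(l[:,2]<150)]
    # far-side face
    f=q[(q[:,0]>-30)&((q[:,2]<70)|(q[:,2]>95))]
    for z in range(20,140,15):
        g=f[(f[:,2]>=z)&(f[:,2]<z+15)]
        if len(g)>3: print(n,z,len(g),g.min(0),np.median(g,0),g.max(0))
save(np.hstack(ims),"lean1b",2.3)
E
```

```text
clock: 52.9
eef_pos: [398.7, -188.4, 205.3]
eef_rot: [3.139, -0.0, 1.656]
wrist_force: [0.3, -1.0, -1.1]
finger_gap: 34.1
finger_force: 0.0
clock: 53.4
eef_pos: [394.2, 1.4, 205.3]
eef_rot: [3.139, -0.001, 1.673]
wrist_force: [0.5, 1.4, 0.7]
finger_gap: 33.9
finger_force: 0.0
clock: 53.9
eef_pos: [394.9, 191.5, 205.4]
eef_rot: [3.14, -0.002, 1.704]
wrist_force: [0.1, -0.2, -0.4]
finger_gap: 34.0
finger_force: 0.0
clock: 54.4
eef_pos: [395.2, 363.4, 205.1]
eef_rot: [3.141, -0.002, 1.704]
wrist_force: [0.4, -0.0, 0.0]
finger_gap: 33.6
finger_force: 0.0
clock: 54.7
eef_pos: [395.8, 360.7, 205.3]
eef_rot: [3.141, -0.001, 1.703]
wrist_force: [0.3, 0.4, 0.8]
finger_gap: 34.0
finger_force: 0.0
1202 [395.  364.1 147.1] (395.0791931152344, 362.19482421875) (7.875179767608643, 79.32780456542969) 7.830658912658691
now [395.8 360.8 205.4] [180.   -0.   97.5] gap 33.7 t 54.8
[395.3, 361.9, 106, 97.7] -> [ 1.1 -0.4 99.4] [ 0.    -0.001 -0.003]
scene 20 97 [ 29.5 -81.8  20.2] [ 39.7 -42.6  27.1] [49.4 -6.7 34.2]
scene 35 95 [ 21.5 -81.5  35.1] [ 32.4 -40.4  42.2] [41.9 -6.1 50. ]
scene 50 94 [ 16.7 -80.8  50. ] [ 25.9 -44.7  57.4] [34.1 -6.2 64.6]
scene 65 35 [ 13.6 -79.7  65. ] [ 21.2 -35.8  67.3] [26.4 -7.9 69.9]
scene 95 99 [ -5.2 -81.3  95.1] [  4.  -41.2 102.5] [ 10.7  -6.1 109.9]
scene 110 101 [-14.  -81.  110.3] [ -3.4 -43.4 117.5] [  4.3  -6.  124.7]
scene 125 68 [-19.4 -81.2 125. ] [-10.1 -44.1 130.3] [ -3.7  -6.2 136.3]
side 95 10 [ -6.3 -74.1  97.5] [ -4.3 -41.6 104.1] [ -0.7 -13.8 107.5]
side 110 12 [-14.4 -79.7 111.5] [-10.9 -42.2 116.3] [ -7.7 -13.1 124.4]
side 125 89 [-18.8 -81.7 125.6] [-14.4 -44.4 133.3] [ -9.6  -6.1 139.2]
```

View pics/lean1b.png

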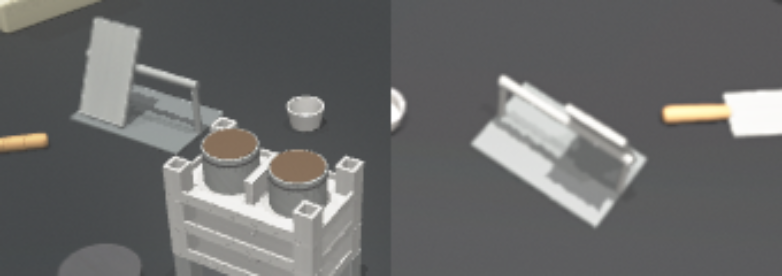

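Plate 1 leans on the rail (left crop, (110,75)), tilt about 26°, foot on the mat; the samples stand on the stack. Now plate 2.

Units first: shifts go in units of 5 mm. So 99 mm is 19.8, 90 mm is 18.

```bash
python3 nudge.py '[[[0.2, -0.12, 3, 0, 0, 0], [0.24, -0.12, 9, 0, 0, 0], [0.24, -0.12, 14, 0, 0, 0], [0.24, -0.12, 18, 0, 0, 0], [0.24, -0.12, 19.8, 0, 0, 0]]]'
python3 nudge.py '[[[0, 0, 0, 0, 0, 0], [0, 0, 0, 0, 0, 0], [0, 0, 0, 0, 0, 0]]]'
python3 plan.py '[[395.1,362,106,97.7]]'
python3 nudge.py '[[[0, 0, 0, 0, 0, 0], [0, 0, 0, 0, 0, 0], [0, 0, 0, 0, 0, 0], [0, 0, 0, 0, 0, 0], [0, 0, 0, 0, 0, 0]]]' 0 55
python3 nudge.py '[[[0, 0, 0, 0, 0, 0], [0, 0, 0, 0, 0, 0]]]'
python3 nudge.py '[[[0, 0, -1, 0, 0, 0], [0, 0, -3, 0, 0, 0], [0, 0, -6, 0, 0, 0], [0, 0, -12, 0, 0, 0], [0, 0, -19, 0, 0, 0]]]'
python3 nudge.py '[[[0, 0, 0, 0, 0, 0], [0, 0, 0, 0, 0, 0]]]'
python3 plan.py '[[430,170,201,97],[450,-30,201,96],[470,-210,201,93.8],[474.9,-301.2,195,93.8],[474.9,-301.2,195,93.8,-25],[454.5,-302.5,112,93.8,-25],[444.2,-303.3,99,93.8,-25]]'
```

```text
clock: 55.35
eef_pos: [394.4, 362.1, 104.6]
eef_rot: [-3.14, 0.001, 1.703]
wrist_force: [0.2, 0.3, -0.1]
finger_gap: 34.2
finger_force: 0.0
clock: 55.65
eef_pos: [395.3, 363.2, 107.3]
eef_rot: [3.14, -0.001, 1.704]
wrist_force: [0.5, 0.0, -0.0]
finger_gap: 34.0
finger_force: 0.0
now [395.3 363.2 107.3] [ 1.799e+02 -1.000e-01  9.760e+01] gap 34.0 t 55.6
[395.1, 362, 106, 97.7] -> [-1.2 -0.3  1.3] [ 0.002 -0.001 -0.001]
clock: 56.15
eef_pos: [394.9, 363.0, 106.2]
eef_rot: [3.141, -0.0, 1.704]
wrist_force: [0.9, -0.1, 2.3]
finger_gap: 7.9
finger_force: 55.0
clock: 56.35
eef_pos: [394.9, 363.0, 106.2]
eef_rot: [3.141, -0.0, 1.704]
wrist_force: [0.0, 0.8, 2.8]
finger_gap: 8.2
finger_force: 55.0
clock: 56.85
eef_pos: [394.3, 362.5, 201.9]
eef_rot: [-3.14, 0.001, 1.704]
wrist_force: [0.5, 0.0, -3.4]
finger_gap: 7.7
finger_force: 55.0
clock: 57.05
eef_pos: [394.8, 362.9, 201.4]
eef_rot: [3.141, -0.0, 1.704]
wrist_force: [-0.6, -0.4, -4.0]
finger_gap: 7.7
finger_force: 55.0
now [394.8 362.9 201.4] [180.   -0.   97.6] gap 7.7 t 57.0
[430, 170, 201, 97] -> [-195.9    9.3    0.3] [ 0.001 -0.     0.011]
[450, -30, 201, 96] -> [-200.9   -4.5   -0. ] [ 0.    -0.     0.017]
[470, -210, 201, 93.8] -> [-181.1    1.1    0. ] [ 0.    -0.     0.038]
[474.9, -301.2, 195, 93.8] -> [-91.3  -1.2   6. ] [0. 0. 0.]
[474.9, -301.2, 195, 93.8, -25] -> [0. 0. 0.] [-0.436  0.    -0.   ]
[454.5, -302.5, 112, 93.8, -25] -> [  0.1 -53.6  66.6] [0. 0. 0.]
[444.2, -303.3, 99, 93.8, -25] -> [ -0.1 -14.9   7.4] [0. 0. 0.]
```

```bash
python3 nudge.py '[[[-6, 0.2, 0, 0, 0, 0], [-14, 0.6, 0, 0, 0, 0], [-23, 1, 0, 0, 0, 0], [-31.6, 1.4, 0, 0, 0, 0.01], [-39.2, 1.8, 0, 0, 0, 0.011]]]'
python3 nudge.py '[[[-8, -0.2, 0, 0, 0, 0], [-16, -0.4, 0, 0, 0, 0], [-24, -0.6, 0, 0, 0, 0.01], [-32, -0.8, 0, 0, 0, 0.017], [-40, -0.9, 0, 0, 0, 0.017]]]'
python3 nudge.py '[[[-8, 0, 0, 0, 0, 0.01], [-16, 0, 0, 0, 0, 0.02], [-24, 0.1, 0, 0, 0, 0.03], [-31, 0.2, 0, 0, 0, 0.038], [-36.2, 0.2, 0, 0, 0, 0.038]]]'
python3 nudge.py '[[[-5, 0, 0.4, 0, 0, 0], [-11, -0.2, 0.8, 0, 0, 0], [-16, -0.2, 1.2, 0, 0, 0], [-18.2, -0.2, 1.2, 0, 0, 0], [-18.2, -0.2, 1.2, 0, 0, 0]]]'
python3 nudge.py '[[[0, 0, 0, -0.08, 0, 0], [0, 0, 0, -0.18, 0, 0], [0, 0, 0, -0.3, 0, 0], [0, 0, 0, -0.4, 0, 0], [0, 0, 0, -0.436, 0, 0]]]'
python3 nudge.py '[[[0, 0, 0, 0, 0, 0], [0, 0, 0, 0, 0, 0], [0, 0, 0, 0, 0, 0]]]'
python3 plan.py '[[454.5,-302,112,93.8,-25],[444.2,-302.6,99,93.8,-25]]'
```

```text
clock: 57.55
eef_pos: [429.0, 167.8, 199.7]
eef_rot: [-3.139, 0.001, 1.692]
wrist_force: [0.5, -0.2, -3.3]
finger_gap: 7.5
finger_force: 55.0
clock: 58.05
eef_pos: [448.8, -30.7, 199.8]
eef_rot: [-3.139, -0.001, 1.676]
wrist_force: [0.3, 0.2, -3.8]
finger_gap: 7.7
finger_force: 55.0
clock: 58.55
eef_pos: [468.8, -210.9, 199.4]
eef_rot: [-3.139, -0.001, 1.636]
wrist_force: [0.4, -0.1, -3.7]
finger_gap: 7.8
finger_force: 55.0
clock: 59.05
eef_pos: [474.1, -300.4, 193.7]
eef_rot: [-3.14, -0.001, 1.636]
wrist_force: [0.5, 0.6, -3.8]
finger_gap: 8.0
finger_force: 55.0
clock: 59.55
eef_pos: [473.8, -298.5, 194.5]
eef_rot: [2.703, -0.001, 1.638]
wrist_force: [-0.2, -0.3, -3.5]
finger_gap: 7.4
finger_force: 55.0
clock: 59.85
eef_pos: [475.0, -299.4, 195.2]
eef_rot: [2.706, -0.0, 1.639]
wrist_force: [-0.1, -0.8, -4.0]
finger_gap: 7.8
finger_force: 55.0
now [ 475.  -299.4  195.2] [155.1  -0.   93.9] gap 7.8 t 59.9
[454.5, -302, 112, 93.8, -25] -> [ -1.2 -53.8  66.7] [-0.001 -0.001  0.002]
[444.2, -302.6, 99, 93.8, -25] -> [  0.1 -14.8   7.4] [0. 0. 0.]
```

```bash
python3 nudge.py '[[[0, -1.6, 2, 0, 0, 0], [0, -4, 5, 0, 0, 0], [-0.2, -6.4, 8, 0, 0, 0], [-0.2, -9, 11, 0, 0, 0], [-0.2, -10.76, 13.32, 0, 0, 0]]]'
python3 nudge.py '[[[0, 0, 0, 0, 0, 0], [0, 0, 0, 0, 0, 0]]]'
python3 nudge.py '[[[0, -0.6, 0.2, 0, 0, 0], [0, -1.2, 0.5, 0, 0, 0], [0, -1.8, 0.8, 0, 0, 0], [0, -2.2, 1, 0, 0, 0], [0, -2.4, 1.1, 0, 0, 0]]]'
python3 nudge.py '[[[0, -0.2, 0.1, 0, 0, 0], [0, -0.4, 0.2, 0, 0, 0], [0, -0.5, 0.4, 0, 0, 0], [0, -0.5, 0.4, 0, 0, 0]]]'
python3 plan.py '[[444.2,-302.6,98,93.8,-25]]'
```

```text
clock: 60.35
eef_pos: [453.4, -301.8, 109.9]
eef_rot: [2.707, -0.001, 1.638]
wrist_force: [0.4, -0.1, -3.5]
finger_gap: 7.4
finger_force: 55.0
clock: 60.55
eef_pos: [454.4, -302.4, 112.2]
eef_rot: [2.706, -0.0, 1.638]
wrist_force: [-0.8, -0.6, -2.8]
finger_gap: 7.8
finger_force: 55.0
clock: 61.05
eef_pos: [445.4, -302.9, 101.8]
eef_rot: [2.706, -0.0, 1.638]
wrist_force: [-0.1, 0.3, -4.0]
finger_gap: 7.3
finger_force: 55.0
clock: 61.45
eef_pos: [444.2, -303.0, 99.0]
eef_rot: [2.706, -0.0, 1.638]
wrist_force: [0.1, 0.8, -3.5]
finger_gap: 7.9
finger_force: 55.0
now [ 444.2 -303.    99. ] [155.   -0.   93.8] gap 7.9 t 61.5
[444.2, -302.6, 98, 93.8, -25] -> [ 0.3 -0.3  0.9] [-0.    -0.     0.001]
```

```bash
python3 nudge.py '[[[0, 0, 0.1, 0, 0, 0], [0, 0, 0.2, 0, 0, 0], [0, 0, 0.2, 0, 0, 0]]]'
python3 nudge.py '[[[0, 0, 0.08, 0, 0, 0], [0, 0, 0.16, 0, 0, 0], [0, 0, 0.16, 0, 0, 0]]]'
```

```text
clock: 61.75
eef_pos: [444.7, -303.1, 98.4]
eef_rot: [2.705, 0.0, 1.638]
wrist_force: [-1.0, -1.0, -1.0]
finger_gap: 7.8
finger_force: 55.0
clock: 62.05
eef_pos: [445.3, -303.3, 98.2]
eef_rot: [2.704, 0.001, 1.638]
wrist_force: [-3.7, 1.2, 7.3]
finger_gap: 7.8
finger_force: 55.0
```

Foot down; release, retract and verify.

```bash
python3 nudge.py '[[[0, 0, 0, 0, 0, 0], [0, 0, 0, 0, 0, 0], [0, 0, 0, 0, 0, 0], [0, 0, 0, 0, 0, 0]]]' 34
python3 nudge.py '[[[0, 0, -1.6, 0, 0, 0], [0, 0, -5, 0, 0, 0], [0, 0, -10, 0, 0, 0], [0, 0, -16, 0, 0, 0], [0, 0, -22, 0, 0, 0]]]'
python3 nudge.py '[[[0, 0, -8, 0.12, 0, 0], [0, 0, -12, 0.25, 0, 0], [0, 0, -12, 0.38, 0, 0], [0, 0, -12, 0.436, 0, 0], [0, 0, -12, 0.436, 0, 0]]]'
python3 nudge.py '[[[8, 0, 0, 0, 0, 0], [17, 0, 0, 0, 0, 0], [26, 0, 0, 0, 0, 0], [36, 0, 0, 0, 0, 0], [46, 0, 0, 0, 0, 0]]]'
python3 nudge.py '[[[8, 0, 0, 0, 0, 0], [17, 0, 0, 0, 0, 0], [26, 0, 0, 0, 0, 0], [36, 0, 0, 0, 0, 0], [44, 0, 0, 0, 0, 0]]]'
python3 nudge.py '[[[0, 0, 0, 0, 0, 0], [0, 0, 0, 0, 0, 0], [0, 0, 0, 0, 0, 0], [0, 0, 0, 0, 0, 0], [0, 0, 0, 0, 0, 0]]]'
python3 - <<'E'
from fit import *
np.set_printoptions(precision=1,suppress=True)
for n in("scene","side"):
    im,w=cloud(n); save(im,"end_"+n); X=w.reshape(-1,3)
    l=(X-[442.9,-347.4,0]); c,s=np.cos(np.radians(3.8)),np.sin(np.radians(3.8)); l=np.c_[l[:,0]*c+l[:,1]*s,-l[:,0]*s+l[:,1]*c,l[:,2]]
    for a in(-82,6):
        f=l[(abs(l[:,0])<80)&(l[:,1]>a)&(l[:,1]<a+76)&(l[:,2]>95)&(l[:,2]<150)]
        if len(f)>20: print(n,a,len(f),np.degrees(np.arctan(-np.polyfit(f[:,2],f[:,0],1)[0])),f[:,2].max())
    for co in comps(im,w,165,180): print(n,co[0],co[1])
    for co in comps(im,w,181,190): print(n,co[0],co[1])
E
```

```text
clock: 62.45
eef_pos: [445.0, -303.0, 97.4]
eef_rot: [2.706, 0.0, 1.638]
wrist_force: [-0.4, 0.2, 0.8]
finger_gap: 33.2
finger_force: 0.0
clock: 62.95
eef_pos: [397.8, -305.9, 198.5]
eef_rot: [2.706, 0.0, 1.638]
wrist_force: [-0.1, 0.4, 0.2]
finger_gap: 34.3
finger_force: 0.0
clock: 63.45
eef_pos: [373.9, -307.5, 251.8]
eef_rot: [-3.141, 0.0, 1.639]
wrist_force: [-0.4, 0.2, -0.1]
finger_gap: 34.1
finger_force: 0.0
clock: 63.95
eef_pos: [356.9, -76.7, 251.6]
eef_rot: [3.139, -0.001, 1.636]
wrist_force: [0.9, 0.2, -0.2]
finger_gap: 33.9
finger_force: 0.0
clock: 64.45
eef_pos: [342.2, 143.2, 251.8]
eef_rot: [3.14, -0.002, 1.638]
wrist_force: [0.5, -1.3, 0.0]
finger_gap: 33.9
finger_force: 0.0
clock: 64.95
eef_pos: [343.4, 140.4, 251.6]
eef_rot: [3.141, -0.0, 1.636]
wrist_force: [-0.7, -0.7, -1.0]
finger_gap: 33.8
finger_force: 0.0
scene -82 274 24.914245438244393 136.22418015688586
scene 6 316 26.51188432592872 137.3096661313259
scene 150 [ 258.2 -679.1  172.7]
scene 55 [598.6 -74.  170.5]
scene 175 [653.6  -5.6 171.2]
scene 75 [687.4 -66.8 170.2]
scene 75 [589.1  85.  169.7]
scene 215 [661.7  73.3 171.7]
scene 83 [ 255.3 -678.4  185.7]
scene 307 [640.5 -26.  183.7]
scene 323 [635.4  50.6 183.5]
side -82 115 17.86622649590461 138.89313312280277
side 6 103 18.563964074593027 138.86555309646712
side 33 [672.4  88.1 169.2]
side 6 [635.3  76.5 179.2]
side 160 [618.3  -1.6 172.4]
side 36 [584.5  82.  170.1]
side 32 [686.3 -69.3 169.5]
side 45 [597.7 -74.  171. ]
side 128 [630.4  46.7 183.3]
side 189 [634.6 -29.3 184.2]
```

View pics/end_scene.png

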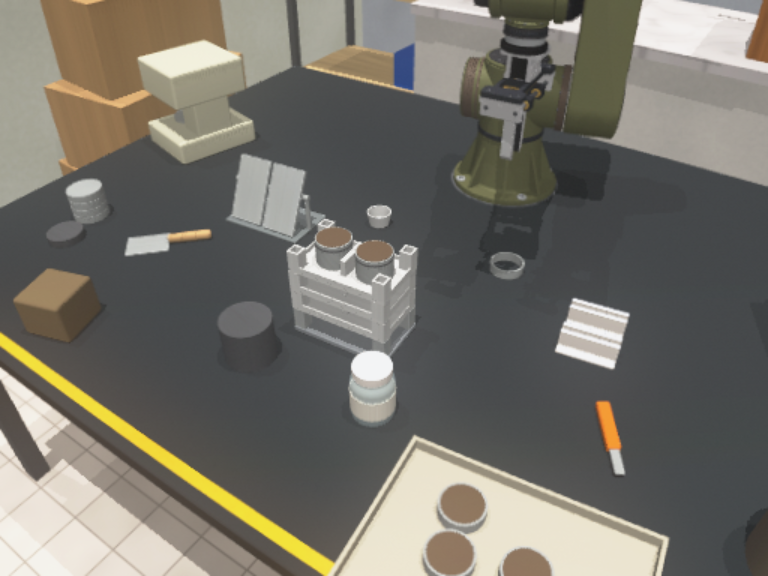

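The picture shows the three-tray stack on the stand at (355,290). Both samples are on its top deck at (333,240) and (375,255), both plates lean on the rail at (252,190) and (285,200), the rack is empty and the bystanders have not moved. Handing in.

```bash
python3 -c "
from cell import manip; print(manip.sign_off())"
```

```text
the job is handed in; nothing more can be done
None
```

The job is handed in (no verdict came back): the last pictures show three trays seated on the stand, both samples flat on the top tray, both plates leaning on the rail at about 25°, and the other things where they were, at about 65 s of the 210 s.

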